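# Clear the filler, pack glazed vases upright in a partitioned carton and close its flaps

### The arm

A 7-joint arm with a two-finger parallel gripper is mounted at the origin on the work surface. World frame = base frame: x ahead of the robot, y to its left, z up, the work surface at z = 0. Lengths are in m, angles in rad, forces in N, time in s.
With the tool pointing down it reaches from about 0.4 to 0.875 m from the base axis. Payload 4.4 kg.
Tool frame: the origin (TCP) lies midway between the tips of the shut fingers; the grasp point (between the pads) lies 19 mm behind it; z points along the fingers, y is the line along which they close (so a half turn about z gives the same grasp; the last joint's range is limited). The gripper opens to 85 mm and grips with 20 to 120 N. Pads are 22 mm wide; open, the fingers measure 114 mm over their backs; the gripper's body (76 mm by 85 mm) begins 54 mm behind the grasp point. The pads swing forward as they close: fully open they stand 13 mm farther back than shut.
Start: joints at [1.079, 0.628, 0.038, 1.517, -0.027, 0.996, -0.02], TCP at [0.269, -0.592, 0.231] pointing down, gripper open.
Joint ranges: [-3.06, 3.06], [-0.37, 2.12], [-1.25, 1.32], [0.18, 2.47], [-1.1, 4.24], [0.23, 1.98], [-2.94, 2.94]. Speed limits (rad/s): [2.57, 2.57, 3.14, 3.14, 3.14, 3.14, 3.14].

### API

Orientations are given as a unit quaternion [w, x, y, z].
In Python, from plant import r gives the robot as it stands.
- The arm moves only by the tool move_arm, never from a script. Its argument "moves" is a list of rows, each an object with "gripper": the opening, from 0 (shut) to 1 (fully open); "dp": the shift along the tool's x, y, z each as a share of 0.2 m, from -1 to 1, a list of three; "twist": the turn about the tool's z as a share of 90 degrees, from -1 to 1. A call has 1 to 12 rows; each row shifts and turns the commanded pose from where the row before left it, along the tool's axes as they then stand; what a row does not reach is not made up. A row lasts 1/12 s, in which the tool goes at most 41.7 mm and 7.16 degrees, less where a joint would pass 70% of its speed; a pose out of reach is approached as far as the arm can. A call with a number of a shift or a turn outside -1 to 1 is refused whole. A call with a gripper value outside its range is refused whole. The fingers move at their own pace and stop on an object; "force" is the grip in N (left out, the last holds). Time passes only in rows, so rows that do not move let the fingers close. It gives the time, the measured TCP pose, the force, the opening and the grip force at its end, in the units of the state.
- r.get_obs(): the state, without advancing time (a new reading comes with each control period).
- r.camera(name): name is "scene" or "side" or "wrist"; returns a dict with "pixels" (480x640x3 uint8, blue, green, red), "z_map" (480x640 float32, m along the optical axis (not along the pixel's ray), 0 where there is no reading), "mtx" (3x3 intrinsics, pixels), "R" (3x3) and "t" (3): a world point X has camera coordinates R X + t. Camera axes: x right, y down, z forward; pixel columns grow to the right and rows downward; lengths in m; the calibration is good to about 2 mm. A picture is of the moment at which its call begins.
- r.job_done(): hands the job in; it is judged then, once.
The state is a dict: "time_s": time; "joints": joint angles; "dq": joint speeds; "effort": joint torques, N m; "tool_pos": TCP position; "eef_rot": TCP orientation; "contact_force": force on the tool from outside, world axes, zero at the start; "moment": the same for the moment, N m; "opening": opening from 0.0 (shut) to 1.0 (fully open); "grasp_force": force on a finger pad.
Only numpy, scipy, OpenCV 4.12 (cv2) and the standard library are available. Lean on these libraries where they do the work, as an engineer would, in place of code of your own. Each camera call takes 0.05 s, during which the arm holds its last target. There are 200 camera calls.

### The job

Take the white foam filler block out of the carton and stand it on the round bat. Then pack the glazed slab vases from the ware board: stand each one upright, fully down, in a cell of its own in the carton's insert. When all are in, fold the two short end flaps down flat, and only then fold the two long flaps down flat over them. Leave the other things on the bench where they are and do not tip a vase over.

Things in the scene. Friction and masses are not known exactly. Their poses are not given: they have to be found in the camera images.
- carton: Open carton of brown board, 150 (x) by 266 mm (y) outside, rim 108 mm above the table, walls and floor 4 mm; fixed to the table. Origin: centre of its underside; z up. Inside lies a grey insert, top 44 mm above the table, with four cells in a row along y. A flap 73 mm long, 4 mm thick hangs on each side of the rim.
- cell0 (a point): Centre of the floor of the end cell at the carton's -y end, 4 mm above the table. Each of the four cells is 41 mm (x) by 55 mm (y), 40 mm deep, 3 mm bevel at the mouth; their centres lie at x = 0, y = -93, -31, 31, 93 mm in the carton's frame. This one: y = -93 mm.
- cell3 (a point): Centre of the floor of the end cell at the carton's +y end, 4 mm above the table. Each of the four cells is 41 mm (x) by 55 mm (y), 40 mm deep, 3 mm bevel at the mouth; their centres lie at x = 0, y = -93, -31, 31, 93 mm in the carton's frame. This one: y = 93 mm.
- flap_left (a joint): Angle (rad) of the short end flap at the carton's +y end, 148 mm wide, 73 mm from crease to free edge: 0 is folded down flat over the opening (its stop), 1.57 straight up, 2.9 its outer stop, leaning outwards (starts at 1.85 to 2.15). The crease is stiff enough that the flap stays where it is left; less than 1 N at the free edge moves it.
- flap_left_hinge (a point): Middle of the crease of flap_left, on the carton's +y wall, 110 mm above the table, at mid thickness of the flap; turns with the flap.
- flap_right (a joint): Angle (rad) of the short end flap at the carton's -y end, 148 mm wide, 73 mm from crease to free edge: 0 is folded down flat over the opening (its stop), 1.57 straight up, 2.9 its outer stop, leaning outwards (starts at 1.85 to 2.15). The crease is stiff enough that the flap stays where it is left; less than 1 N at the free edge moves it.
- flap_right_hinge (a point): Middle of the crease of flap_right, on the carton's -y wall, 110 mm above the table, at mid thickness of the flap; turns with the flap.
- flap_near (a joint): Angle (rad) of the long flap on the carton's -x side, 264 mm wide, 73 mm from crease to free edge: 0 is folded down flat over the opening (its stop), 1.57 straight up, 2.9 its outer stop, leaning outwards (starts at 1.85 to 2.15). The crease is stiff enough that the flap stays where it is left; less than 1 N at the free edge moves it.
- flap_near_hinge (a point): Middle of the crease of flap_near, on the carton's -x wall, 114 mm above the table, at mid thickness of the flap; turns with the flap.
- flap_far (a joint): Angle (rad) of the long flap on the carton's +x side, 264 mm wide, 73 mm from crease to free edge: 0 is folded down flat over the opening (its stop), 1.57 straight up, 2.9 its outer stop, leaning outwards (starts at 1.85 to 2.15). The crease is stiff enough that the flap stays where it is left; less than 1 N at the free edge moves it.
- flap_far_hinge (a point): Middle of the crease of flap_far, on the carton's +x wall, 114 mm above the table, at mid thickness of the flap; turns with the flap.
- vase0: Slab vase, top glazed blue, bottom bare terracotta: a rigid upright block 36 mm (x) by 50 mm (y) by 98 mm high (z), about 0.26 kg, with a heavy foot, standing at the start on the plywood ware board (280 x 280 mm, 10 mm thick, fixed). Origin: centre of its underside. May be absent (None).
- vase1: Slab vase, top glazed green, bottom bare terracotta: a rigid upright block 36 mm (x) by 50 mm (y) by 98 mm high (z), about 0.26 kg, with a heavy foot, standing at the start on the plywood ware board (280 x 280 mm, 10 mm thick, fixed). Origin: centre of its underside. May be absent (None).
- vase2: Slab vase, top glazed amber, bottom bare terracotta: a rigid upright block 36 mm (x) by 50 mm (y) by 98 mm high (z), about 0.26 kg, with a heavy foot, standing at the start on the plywood ware board (280 x 280 mm, 10 mm thick, fixed). Origin: centre of its underside. May be absent (None).
- vase3: Slab vase, top glazed dark red, bottom bare terracotta: a rigid upright block 36 mm (x) by 50 mm (y) by 98 mm high (z), about 0.26 kg, with a heavy foot, standing at the start on the plywood ware board (280 x 280 mm, 10 mm thick, fixed). Origin: centre of its underside. May be absent (None).
- glaze_jar: Jar of glaze, 68 mm diameter, 95 mm high; not part of the job, leave alone. Origin: its underside.
- slip_bottle: Bottle, 56 mm diameter, 150 mm high; not part of the job, leave alone. Origin: its underside.
- mug: Blue mug, 80 mm diameter, 90 mm high, handle at its +y side; not part of the job, leave alone. Origin: its underside.
- kidney: Black rubber rib, 100 x 55 x 10 mm, lying flat; not part of the job, leave alone. Origin: its underside.
- tape_roll: Roll of brown tape lying flat, 100 mm diameter, 48 mm high; not part of the job, leave alone. Origin: its underside.
- turning_tool: Spatula-like hand tool 200 mm long, lying flat; not part of the job, leave alone. Origin: its underside.
- filler: White rigid foam block 34 mm (x) by 48 mm (y) by 100 mm high (z), about 0.06 kg; at the start it stands in the cell at y = +31 mm of the carton. Origin: centre of its underside.
- bat: Round plywood bat lying on the table, fixed, 160 mm diameter, 12 mm thick. Origin: centre of its underside.

How it is judged:
On the way, in this order (a step that is already met when the one before it is completed fails the run):
1. the filler block stands on the bat, released, with no vase in the carton yet (horizontal distance between filler and bat below 0.065 m and height (world z) of filler between 0.006 and 0.018 m and angle between filler's own z axis and vertical below 0.15 rad and contact force between filler and the fingers below 0.1 N and (height (world z) of vase0 above 0.05 m or horizontal distance between vase0 and carton above 0.15 m) and (height (world z) of vase1 above 0.05 m or horizontal distance between vase1 and carton above 0.15 m) and (height (world z) of vase2 above 0.05 m or horizontal distance between vase2 and carton above 0.15 m) and (height (world z) of vase3 above 0.05 m or horizontal distance between vase3 and carton above 0.15 m)), for 0.2 s.
2. all vases stand fully down in cells, all four flaps still open (x of vase0 in the frame of carton between -0.007 and 0.007 m and y of vase0 in the frame of carton between -0.13 and 0.13 m and z of each of vase0, vase1, vase2, vase3 in the frame of carton below 0.01 m and angle between each of vase0, vase1, vase2, vase3's own z axis and vertical below 0.15 rad and x of vase1 in the frame of carton between -0.007 and 0.007 m and y of vase1 in the frame of carton between -0.13 and 0.13 m and x of vase2 in the frame of carton between -0.007 and 0.007 m and y of vase2 in the frame of carton between -0.13 and 0.13 m and x of vase3 in the frame of carton between -0.007 and 0.007 m and y of vase3 in the frame of carton between -0.13 and 0.13 m and value of joint each of flap_left, flap_right, flap_near, flap_far above 0.8 rad), for 0.2 s.
3. both short end flaps are folded down, both long flaps still open (x of vase0 in the frame of carton between -0.007 and 0.007 m and y of vase0 in the frame of carton between -0.13 and 0.13 m and z of each of vase0, vase1, vase2, vase3 in the frame of carton below 0.01 m and angle between each of vase0, vase1, vase2, vase3's own z axis and vertical below 0.15 rad and x of vase1 in the frame of carton between -0.007 and 0.007 m and y of vase1 in the frame of carton between -0.13 and 0.13 m and x of vase2 in the frame of carton between -0.007 and 0.007 m and y of vase2 in the frame of carton between -0.13 and 0.13 m and x of vase3 in the frame of carton between -0.007 and 0.007 m and y of vase3 in the frame of carton between -0.13 and 0.13 m and value of joint each of flap_left, flap_right below 0.15 rad and value of joint each of flap_near, flap_far above 0.5 rad), for 0.2 s.
4. both long flaps are folded down over them (x of vase0 in the frame of carton between -0.007 and 0.007 m and y of vase0 in the frame of carton between -0.13 and 0.13 m and z of each of vase0, vase1, vase2, vase3 in the frame of carton below 0.01 m and angle between each of vase0, vase1, vase2, vase3's own z axis and vertical below 0.15 rad and x of vase1 in the frame of carton between -0.007 and 0.007 m and y of vase1 in the frame of carton between -0.13 and 0.13 m and x of vase2 in the frame of carton between -0.007 and 0.007 m and y of vase2 in the frame of carton between -0.13 and 0.13 m and x of vase3 in the frame of carton between -0.007 and 0.007 m and y of vase3 in the frame of carton between -0.13 and 0.13 m and value of joint each of flap_left, flap_right, flap_near, flap_far below 0.15 rad), for 0.2 s.
At the end, for the whole second after the job is handed in: The filler stands upright on the bat (within 65 mm of its centre); every vase present stands at rest in a cell (within 7 mm of the cells' middle line, underside below 10 mm, tilt below 0.15 rad); all four flaps are within 0.15 rad of flat (all of step 4 and horizontal distance between filler and bat below 0.065 m and height (world z) of filler between 0.006 and 0.018 m and angle between filler's own z axis and vertical below 0.15 rad and linear speed of each of vase0, vase1, vase2, vase3 below 0.02 m/s); the robot touches nothing.
It fails at once if a bystander is pushed more than 40 mm from its place (distance of any of glaze_jar, slip_bottle, mug, kidney, tape_roll, turning_tool from where it was at the start of the episode above 0.04 m).
It fails at once if a vase is tipped over (angle between any of vase0, vase1, vase2, vase3's own z axis and vertical above 0.9 rad).
Of vase0, vase1, vase2, vase3 only 2 to 4 are there at a start; the rules pass over those that are not, and their reading is None.
At some moment in a run one of vase0, vase1, vase2, vase3 may be knocked a few centimetres aside while the robot is not near it.
It also fails if it takes over 210 s, if anything falls off the work surface, if the arm or the gripper's body presses on something with over 40 N, if the wrist force passes 120 N, or if a joint passes its speed limit or range.

## Working session

There is one attempt and no reset: what is moved stays moved. The work goes in short steps, Python scripts to look and compute and a tool call to move; the robot and the scene stay as the last step left them, time stands still between calls to the robot, and variables do not carry over. Pictures are saved under pics/ and viewed, at most 14 in all, crops included, and the job is handed in when it is done.

Besides the shell and the picture viewer there is one more tool, called after "Request:" in YAML: its name, and indented under it one key for each argument. move_arm: Moves the arm, as the interface text tells. Shift numbers are shares of 0.2 m and turn numbers shares of 90 degrees, none past 1 either way. Its arguments: {"type":"object","properties":{"moves":{"type":"array","items":{"type":"object","properties":{"gripper":{"type":"number"},"dp":{"type":"array","items":{"type":"number","minimum":-1,"maximum":1}},"twist":{"type":"number","minimum":-1,"maximum":1}}}},"force":{"type":"number"}},"required":["moves"]}

```bash
ls; mkdir -p pics; python3 - <<'E'
from plant import r
import cv2,numpy as np,pickle
o=r.get_obs(); print({k:np.round(v,3).tolist() for k,v in o.items()})
ims=[]
d={}
for n in("scene","side","wrist"):
    c=r.camera(n); d[n]=c
    cv2.imwrite(f"pics/{n}0.png",c["pixels"])
    print(n,np.round(c["mtx"],1).tolist(),np.round(c["R"],3).tolist(),np.round(c["t"],3).tolist())
pickle.dump(d,open("d0.pkl","wb"))
E
```

```text
pics
{'time_s': 0.0, 'joints': [1.079, 0.629, 0.038, 1.518, -0.027, 0.996, -0.02], 'dq': [0.001, 0.001, -0.001, 0.001, -0.0, 0.002, 0.001], 'effort': [0.0, -56.34, 1.226, -19.344, 0.011, 0.011, 0.0], 'tool_pos': [0.268, -0.591, 0.23], 'eef_rot': [-0.001, 0.977, 0.211, -0.0], 'contact_force': [0.095, -0.097, -0.071], 'moment': [-0.062, 0.044, -0.044], 'grasp_force': 0.0, 'opening': 1.0}
scene [[536.9, 0.0, 319.9], [0.0, 536.9, 237.7], [0.0, 0.0, 1.0]] [[-0.692, 0.721, -0.019], [0.548, 0.509, -0.664], [-0.469, -0.47, -0.748]] [0.384, -0.262, 1.703]
side [[496.0, 0.0, 317.3], [0.0, 496.0, 236.7], [0.0, 0.0, 1.0]] [[-0.917, -0.398, 0.01], [-0.262, 0.585, -0.767], [0.3, -0.706, -0.641]] [0.512, 0.197, 1.191]
wrist [[339.6, 0.0, 322.7], [0.0, 339.6, 236.5], [0.0, 0.0, 1.0]] [[0.412, -0.911, -0.002], [-0.878, -0.398, 0.267], [-0.244, -0.109, -0.964]] [-0.649, -0.034, 0.378]
```

View pics/scene0.png

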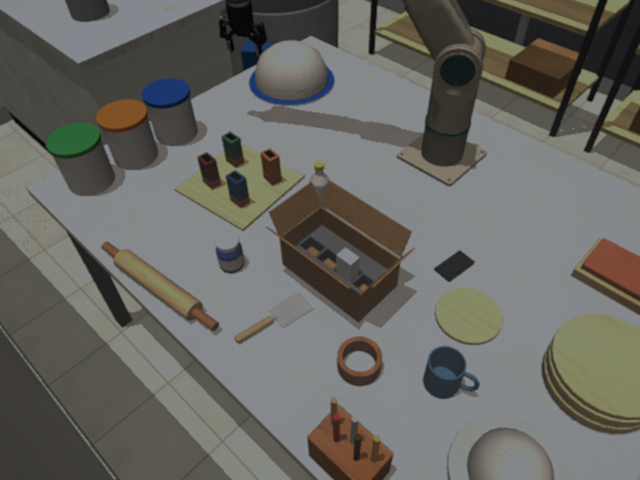

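View pics/side0.png

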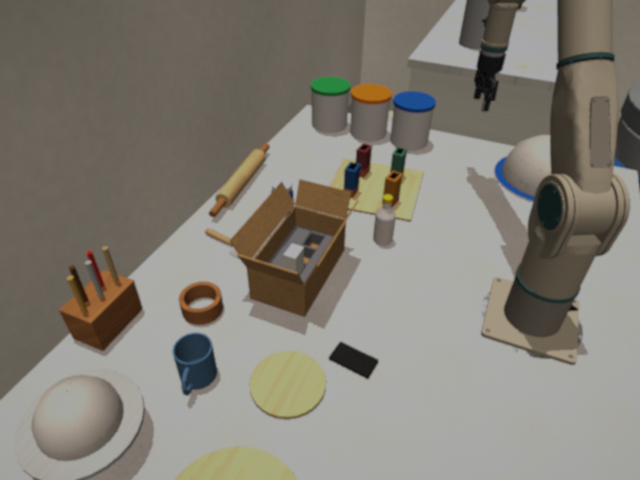

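The scene view shows the carton at about (345,250), with the white filler at (347,262). Four vases stand on the ware board: red (208,170), green (232,148), amber (270,166) and blue (237,188). The bat is at (468,315) and the bottle at (319,180). The side view shows the same layout, with the carton at (295,250) and the bat at (288,383).

```bash
cat > h.py <<'E'
import numpy as np,cv2,pickle
def cloud(c):
    z=c["z_map"]; v,u=np.indices(z.shape); K=c["mtx"]
    p=np.stack([(u-K[0,2])/K[0,0]*z,(v-K[1,2])/K[1,1]*z,z],-1)
    W=(p-c["t"])@c["R"]; W[z<=0]=np.nan; return W
def proj(c,X):
    p=np.atleast_2d(X)@c["R"].T+c["t"]; q=p@c["mtx"].T; return q[:,:2]/q[:,2:]
def ray(c,uv,h):
    """pixel(s) onto the plane z=h"""
    uv=np.atleast_2d(uv); d=np.c_[uv,np.ones(len(uv))]@np.linalg.inv(c["mtx"]).T@c["R"]
    o=-c["R"].T@c["t"]; return o+d*((h-o[2])/d[:,2:])
def rect(P):
    (x,y),(a,b),t=cv2.minAreaRect(np.ascontiguousarray(P[:,:2]*1000,np.float32)); 
    if a>b: a,b,t=b,a,t+90     # t: direction of short side
    return np.round([x,y,a,b,((t+90)%180)-90],1)
E
python3 - <<'E'
from h import *
d=pickle.load(open("d0.pkl","rb"))
for n in("scene","side"):
    c=d[n];W=cloud(c);hsv=cv2.cvtColor(c["pixels"],cv2.COLOR_BGR2HSV);H,S,V=cv2.split(hsv)
    print(n)
    pts={"scene":{"red":(208,170),"green":(232,148),"amber":(270,166),"blue":(237,188),"bat":(468,315),"fil":(347,255)},
     "side":{"red":(364,155),"green":(399,157),"amber":(394,187),"blue":(352,175),"bat":(288,383),"fil":(292,252)}}[n]
    for k,(u,v) in pts.items(): print(k,hsv[v,u],W[v,u].round(3))
    # things above the table, by height slabs
    for lo,hi in((0.085,0.12),(0.12,0.2)):
        m=((W[...,2]>lo)&(W[...,2]<hi)&(abs(W[...,1])<.6)&(W[...,0]>.25)&(W[...,0]<1)).astype(np.uint8)
        k,l,st,_=cv2.connectedComponentsWithStats(m)
        for i in range(1,k):
            if st[i,4]>25:
                P=W[l==i]; vv,uu=np.where(l==i); print(lo,"px",int(uu.mean()),int(vv.mean()),st[i,4],"rect",rect(P),"zmax",np.percentile(P[:,2],95).round(3))
    m=((abs(W[...,2]-.012)<.004)&(S>60)&(H>15)&(H<40)&(W[...,0]<1)&(W[...,0]>.2)).astype(np.uint8)
    k,l,st,_=cv2.connectedComponentsWithStats(m)
    for i in range(1,k):
        if st[i,4]>500: print("wood",st[i,4],rect(W[l==i]),np.median(W[l==i][:,2]).round(4))
E
```

```text
scene
red [ 3 81 38] [ 0.598 -0.404  0.084]
green [71 58 35] [ 0.485 -0.432  0.082]
amber [ 14 130  59] [ 0.465 -0.284  0.085]
blue [106  83  40] [ 0.592 -0.281  0.087]
bat [ 33  68 136] [0.461 0.402 0.016]
fil [113  15 139] [0.571 0.11  0.098]
0.085 px 230 139 226 rect [ 4.722e+02 -4.500e+02  4.130e+01  5.560e+01 -4.000e-01] zmax 0.111
0.085 px 269 156 235 rect [ 448.7 -305.2   39.    56.7   -9.9] zmax 0.111
0.085 px 206 160 240 rect [ 584.8 -425.1   37.7   58.1   -4.6] zmax 0.111
0.085 px 235 179 264 rect [ 577.2 -302.7   39.3   55.7   -3.2] zmax 0.111
0.085 px 318 180 219 rect [ 424.5 -128.1   43.3   53.3   44.4] zmax 0.117
0.085 px 337 229 1278 rect [569.3  80.8 153.6 278.    1.7] zmax 0.119
0.085 px 226 241 375 rect [ 740.  -147.6   59.3   59.4    7.3] zmax 0.098
0.085 px 332 273 569 rect [632.3 113.8 130.7 305.4  28.6] zmax 0.107
0.085 px 347 257 320 rect [575.5 114.9  39.8  48.8   1.1] zmax 0.107
0.085 px 569 324 28 rect [379.7 593.9   9.3  34.2 -84.1] zmax 0.088
0.085 px 446 362 264 rect [641.4 451.4  78.8  79.3 -51.5] zmax 0.093
0.085 px 348 447 3015 rect [ 9.115e+02  4.207e
[... 1840 characters left out ...]
5 px 252 453 63 rect [422.4 591.7  16.   37.4 -85.3] zmax 0.087
0.085 px 274 460 39 rect [382.4 590.1  12.9  23.7  83.8] zmax 0.087
0.12 px 324 203 1520 rect [506.   39.1 153.5 348.1  29.1] zmax 0.181
0.12 px 263 232 2560 rect [642.2 128.9 161.3 351.3  29.3] zmax 0.177
0.12 px 387 200 127 rect [ 414.5 -132.7   24.3   28.8   -3.9] zmax 0.152
0.12 px 109 262 161 rect [896.9 372.   10.7  11.8 -30. ] zmax 0.197
0.12 px 94 272 315 rect [908.  410.2  13.1  43.   39. ] zmax 0.196
0.12 px 76 286 363 rect [908.  460.2  13.5  42.9  39.1] zmax 0.199
wood 1116 [ 525.  -365.9  102.1  278.4    6.6] 0.0115
wood 816 [ 411.3 -379.    60.9  285.4    6.6] 0.0114
wood 3799 [453.1 400.8 154.8 156.8  24.2] 0.0126
```

View pics/wrist0.png

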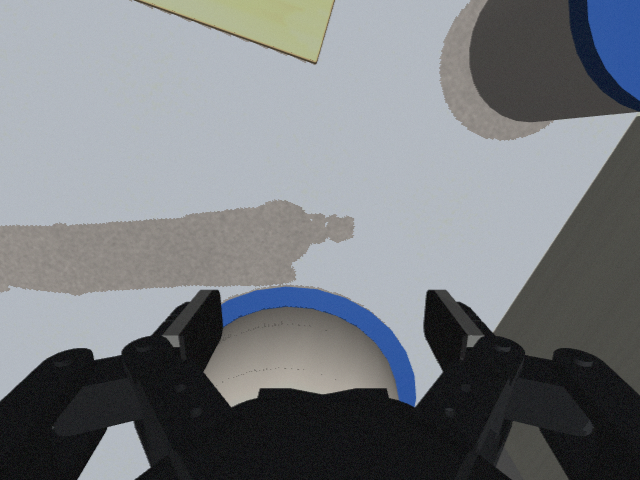

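The wrist view shows only the ware board corner at (315,60) and background objects. Fingers will close along world x, so I'll twist −65.6° and go over the carton for a wrist look.

Request:
move_arm:
  moves:
    - {"dp":[0,0,-0.05],"twist":-0.061,"gripper":1}
    - {"dp":[0,0,-0.05],"twist":-0.061,"gripper":1}
    - {"dp":[0,0,-0.05],"twist":-0.061,"gripper":1}
    - {"dp":[0,0,-0.05],"twist":-0.061,"gripper":1}
    - {"dp":[0,0,-0.05],"twist":-0.061,"gripper":1}
    - {"dp":[0,0,-0.05],"twist":-0.061,"gripper":1}
    - {"dp":[0,0,-0.05],"twist":-0.061,"gripper":1}
    - {"dp":[0,0,-0.05],"twist":-0.061,"gripper":1}
    - {"dp":[0,0,-0.05],"twist":-0.061,"gripper":1}
    - {"dp":[0,0,-0.05],"twist":-0.06,"gripper":1}
    - {"dp":[0,0,-0.05],"twist":-0.06,"gripper":1}
    - {"dp":[0,0,-0.05],"twist":-0.06,"gripper":1}

```text
time_s: 1.15
tool_pos: [0.2683, -0.5917, 0.3514]
eef_rot: [-0.0, 0.705, 0.709, 0.0]
contact_force: [-0.9, 0.6, -0.5]
opening: 1.001
grasp_force: 0.0
```

Request:
move_arm:
  moves:
    - {"dp":[0.176,0.076,0],"gripper":1}
    - {"dp":[0.176,0.076,0],"gripper":1}
    - {"dp":[0.176,0.076,0],"gripper":1}
    - {"dp":[0.176,0.076,0],"gripper":1}
    - {"dp":[0.176,0.076,0],"gripper":1}
    - {"dp":[0.176,0.076,0],"gripper":1}
    - {"dp":[0.176,0.076,0],"gripper":1}
    - {"dp":[0.176,0.076,0],"gripper":1}
    - {"dp":[0.176,0.076,0],"gripper":1}
    - {"dp":[0.176,0.076,0],"gripper":1}

```text
invalid input
```

Request:
move_arm:
  moves:
    - {"dp":[0.176,0.076,0],"gripper":1}
    - {"dp":[0.176,0.076,0],"gripper":1}
    - {"dp":[0.176,0.076,0],"gripper":1}
    - {"dp":[0.176,0.076,0],"gripper":1}
    - {"dp":[0.176,0.076,0],"gripper":1}
    - {"dp":[0.176,0.076,0],"gripper":1}
    - {"dp":[0.176,0.076,0],"gripper":1}
    - {"dp":[0.176,0.076,0],"gripper":1}
    - {"dp":[0.176,0.076,0],"gripper":1}
    - {"dp":[0.176,0.076,0],"gripper":1}
    - {"dp":[0,0,0],"gripper":1}
    - {"dp":[0,0,0],"gripper":1}

```text
invalid input
```

Request:
move_arm:
  moves:
    - {"dp":[0.176,0.076,0],"twist":0,"gripper":1}
    - {"dp":[0.176,0.076,0],"twist":0,"gripper":1}
    - {"dp":[0.176,0.076,0],"twist":0,"gripper":1}
    - {"dp":[0.176,0.076,0],"twist":0,"gripper":1}
    - {"dp":[0.176,0.076,0],"twist":0,"gripper":1}
    - {"dp":[0.176,0.076,0],"twist":0,"gripper":1}
    - {"dp":[0.176,0.076,0],"twist":0,"gripper":1}
    - {"dp":[0.176,0.076,0],"twist":0,"gripper":1}
    - {"dp":[0.176,0.076,0],"twist":0,"gripper":1}
    - {"dp":[0.176,0.076,0],"twist":0,"gripper":1}

```text
time_s: 1.98
tool_pos: [0.4206, -0.2382, 0.3513]
eef_rot: [-0.0, 0.707, 0.707, -0.0]
contact_force: [1.4, -0.0, -1.2]
opening: 1.003
grasp_force: 0.0
```

Request:
move_arm:
  moves:
    - {"dp":[0.176,0.076,0],"twist":0,"gripper":1}
    - {"dp":[0.176,0.076,0],"twist":0,"gripper":1}
    - {"dp":[0.176,0.076,0],"twist":0,"gripper":1}
    - {"dp":[0.176,0.076,0],"twist":0,"gripper":1}
    - {"dp":[0.176,0.076,0],"twist":0,"gripper":1}
    - {"dp":[0.176,0.076,0],"twist":0,"gripper":1}
    - {"dp":[0.176,0.076,0],"twist":0,"gripper":1}
    - {"dp":[0.176,0.076,0],"twist":0,"gripper":1}
    - {"dp":[0.176,0.076,0],"twist":0,"gripper":1}
    - {"dp":[0.176,0.076,0],"twist":0,"gripper":1}
    - {"dp":[0,0,0],"twist":0,"gripper":1}
    - {"dp":[0,0,0],"twist":0,"gripper":1}

```text
time_s: 2.98
tool_pos: [0.5722, 0.115, 0.3506]
eef_rot: [-0.001, 0.705, 0.709, -0.0]
contact_force: [-0.4, -1.5, -0.5]
opening: 0.999
grasp_force: 0.0
```

```bash
python3 - <<'E'
from plant import r
from h import *
c=r.camera("wrist"); o=r.get_obs(); pickle.dump(c,open("w1.pkl","wb")); cv2.imwrite("pics/w1.png",c["pixels"])
print(np.round(o["tool_pos"],4),np.round(o["eef_rot"],4),np.round(o["joints"],2),"cam",(-c["R"].T@c["t"]).round(3))
W=cloud(c); Z=W[...,2]
near=(abs(W[...,0]-.57)<.15)&(abs(W[...,1]-.085)<.25)
m=((Z>.09)&(Z<.113)&near).astype(np.uint8)
k,l,st,_=cv2.connectedComponentsWithStats(m)
for i in range(1,k):
    if st[i,4]>150: P=W[l==i]; print(st[i],rect(P),np.percentile(P[:,2],[5,50,95]).round(4))
# insert top and cell floors
print("hist",np.histogram(Z[near&(Z<.13)],bins=np.arange(-.002,.13,.004)))
E
```

```text
[0.5721 0.1125 0.3507] [-3.000e-04  7.065e-01  7.078e-01 -7.000e-04] [ 0.08  0.46 -0.5   1.53  0.23  1.21 -0.46] cam [0.572 0.183 0.493]
[ 253  109  141  226 4462] [5.723e+02 8.300e+01 1.497e+02 2.673e+02 1.000e-01] [0.0918 0.1067 0.1116]
[ 310  182   29   43 1197] [573.4 113.8  32.9  48.5  -0. ] [0.1018 0.1035 0.1048]
[208 362  21  32 419] [ 432.4 -127.7   17.2   45.6   17. ] [0.0912 0.0996 0.1086]
[419 374  12  25 166] [ 714.  -143.5   11.8   40.7   -8.8] [0.0914 0.0944 0.0958]
hist (array([10673,  2804,   253,   827,   206,   175,   196,   176,   201,
         181,  1122, 14143,  1383,   347,   382,   435,   457,   471,
         431,   508,   491,   465,   517,   641,   662,   579,  1751,
        2200,   617,  1674,  1870,  1934]), array([-0.002,  0.002,  0.006,  0.01 ,  0.014,  0.018,  0.022,  0.026,
        0.03 ,  0.034,  0.038,  0.042,  0.046,  0.05 ,  0.054,  0.058,
        0.062,  0.066,  0.07 ,  0.074,  0.078,  0.082,  0.086,  0.09 ,
        0.094,  0.098,  0.102,  0.106,  0.11 ,  0.114,  0.118,  0.122,
        0.126]))
```

View pics/w1.png

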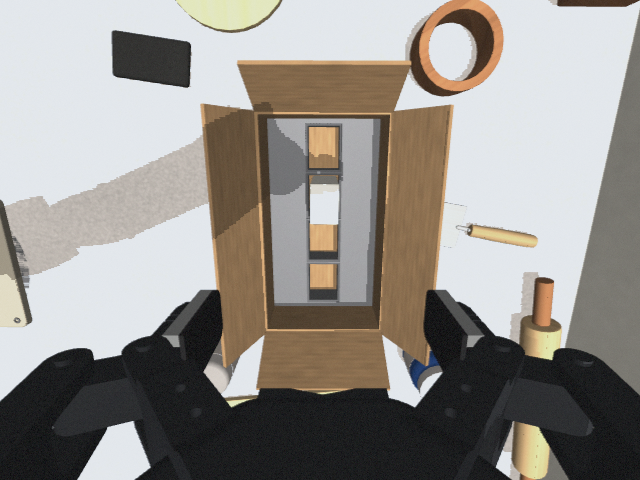

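The wrist view is straight above the carton. The rim spans (255–390, 112–330), the filler is at (324,203) and all four flaps are open. The carton measures (0.5725, 0.083) with yaw near 0, and the filler is at (0.573, 0.114) with its top at 0.1035. I'll descend onto the filler and grip it.

Request:
move_arm:
  moves:
    - {"dp":[0.008,0,0.15],"twist":0,"gripper":1}
    - {"dp":[0,0,0.18],"twist":0,"gripper":1}
    - {"dp":[0,0,0.18],"twist":0,"gripper":1}
    - {"dp":[0,0,0.18],"twist":0,"gripper":1}
    - {"dp":[0,0,0.18],"twist":0,"gripper":1}
    - {"dp":[0,0,0.18],"twist":0,"gripper":1}
    - {"dp":[0,0,0.15],"twist":0,"gripper":1}
    - {"dp":[0,0,0.13],"twist":0,"gripper":1}
    - {"dp":[0,0,0.11],"twist":0,"gripper":1}
    - {"dp":[0,0,0],"twist":0,"gripper":1}
    - {"dp":[0,0,0],"twist":0,"gripper":1}
  force: 40

```text
time_s: 3.95
tool_pos: [0.5718, 0.1117, 0.0629]
eef_rot: [-0.0, 0.708, 0.706, -0.001]
contact_force: [-0.2, 1.1, 0.8]
opening: 1.001
grasp_force: 0.0
```

Request:
move_arm:
  moves:
    - {"dp":[0,0,0],"twist":0,"gripper":0}
    - {"dp":[0,0,0],"twist":0,"gripper":0}
    - {"dp":[0,0,0],"twist":0,"gripper":0}
    - {"dp":[0,0,0],"twist":0,"gripper":0}
    - {"dp":[0,0,0],"twist":0,"gripper":0}
    - {"dp":[0,0,0],"twist":0,"gripper":0}
    - {"dp":[0,0,0],"twist":0,"gripper":0}
    - {"dp":[0,0,0],"twist":0,"gripper":0}
  force: 40

```text
time_s: 4.62
tool_pos: [0.5732, 0.1137, 0.0645]
eef_rot: [0.001, 0.707, 0.707, 0.001]
contact_force: [-1.0, -1.1, 5.7]
opening: 0.394
grasp_force: 40.3
```

Request:
move_arm:
  moves:
    - {"dp":[0,0,-0.1],"twist":0,"gripper":0}
    - {"dp":[0,0,-0.15],"twist":0,"gripper":0}
    - {"dp":[0,0,-0.18],"twist":0,"gripper":0}
    - {"dp":[0,0,-0.18],"twist":0,"gripper":0}
    - {"dp":[0,0,-0.18],"twist":0,"gripper":0}
    - {"dp":[0,0,-0.18],"twist":0,"gripper":0}
    - {"dp":[0,0,-0.18],"twist":0,"gripper":0}
    - {"dp":[0,0,0],"twist":0,"gripper":0}

```text
time_s: 5.28
tool_pos: [0.576, 0.1154, 0.301]
eef_rot: [0.003, 0.707, 0.707, 0.006]
contact_force: [1.5, 0.4, -0.2]
opening: 0.391
grasp_force: 40.0
```

Request:
move_arm:
  moves:
    - {"dp":[0.1435,-0.059,0],"twist":0,"gripper":0}
    - {"dp":[0.1435,-0.059,0],"twist":0,"gripper":0}
    - {"dp":[0.1435,-0.059,0],"twist":0,"gripper":0}
    - {"dp":[0.1435,-0.059,0],"twist":0,"gripper":0}
    - {"dp":[0.1435,-0.059,0],"twist":0,"gripper":0}
    - {"dp":[0.1435,-0.059,0],"twist":0,"gripper":0}
    - {"dp":[0.1435,-0.059,0],"twist":0,"gripper":0}
    - {"dp":[0.1435,-0.059,0],"twist":0,"gripper":0}
    - {"dp":[0.1435,-0.059,0],"twist":0,"gripper":0}
    - {"dp":[0.1435,-0.059,0],"twist":0,"gripper":0}
    - {"dp":[0,0,0],"twist":0,"gripper":0}

```text
time_s: 6.2
tool_pos: [0.449, 0.4082, 0.2935]
eef_rot: [-0.003, 0.704, 0.711, 0.001]
contact_force: [-1.4, 1.5, -0.7]
opening: 0.398
grasp_force: 40.0
```

Request:
move_arm:
  moves:
    - {"dp":[0,0,0.15],"twist":0,"gripper":0}
    - {"dp":[0,0,0.18],"twist":0,"gripper":0}
    - {"dp":[0,0,0.18],"twist":0,"gripper":0}
    - {"dp":[0,0,0.18],"twist":0,"gripper":0}
    - {"dp":[0,0,0.15],"twist":0,"gripper":0}
    - {"dp":[0,0,0.12],"twist":0,"gripper":0}
    - {"dp":[0,0,0.08],"twist":0,"gripper":0}
    - {"dp":[0,0,0.03],"twist":0,"gripper":0}
    - {"dp":[0,0,0.025],"twist":0,"gripper":0}
    - {"dp":[0,0,0.01],"twist":0,"gripper":0}
    - {"dp":[0,0,0],"twist":0,"gripper":0}
    - {"dp":[0,0,0],"twist":0,"gripper":0}

```text
time_s: 7.2
tool_pos: [0.4551, 0.4013, 0.0735]
eef_rot: [0.0, 0.707, 0.707, 0.001]
contact_force: [0.2, 0.1, 0.2]
opening: 0.389
grasp_force: 39.8
```

Request:
move_arm:
  moves:
    - {"dp":[0,0,0.006],"twist":0,"gripper":0}
    - {"dp":[0,0,0],"twist":0,"gripper":0}
    - {"dp":[0,0,0],"twist":0,"gripper":0.6}
    - {"dp":[0,0,0],"twist":0,"gripper":0.6}
    - {"dp":[0,0,0],"twist":0,"gripper":1}
    - {"dp":[0,0,0],"twist":0,"gripper":1}
    - {"dp":[0,0,0],"twist":0,"gripper":1}
    - {"dp":[0,0,0],"twist":0,"gripper":1}
    - {"dp":[0,0,0],"twist":0,"gripper":1}

```text
time_s: 7.95
tool_pos: [0.4544, 0.4006, 0.071]
eef_rot: [-0.0, 0.707, 0.707, -0.0]
contact_force: [0.4, 0.1, -1.0]
opening: 0.996
grasp_force: 0.0
```

Request:
move_arm:
  moves:
    - {"dp":[0,0,-0.1],"twist":0,"gripper":1}
    - {"dp":[0,0,-0.15],"twist":0,"gripper":1}
    - {"dp":[0,0,-0.18],"twist":0,"gripper":1}
    - {"dp":[0,0,-0.18],"twist":0,"gripper":1}
    - {"dp":[0,0,-0.18],"twist":0,"gripper":1}
    - {"dp":[0,0,-0.18],"twist":0,"gripper":1}
    - {"dp":[0,0,-0.18],"twist":0,"gripper":1}
    - {"dp":[0,0,-0.16],"twist":0,"gripper":1}
    - {"dp":[0,0,0],"twist":0,"gripper":1}

```text
time_s: 8.7
tool_pos: [0.4563, 0.4036, 0.3404]
eef_rot: [0.0, 0.707, 0.707, 0.006]
contact_force: [0.7, 0.8, 0.2]
opening: 1.002
grasp_force: 0.0
```

```bash
python3 - <<'E'
from plant import r
from h import *
for n in("side","wrist"):
    c=r.camera(n);W=cloud(c)
    m=(W[...,2]>.075)&(W[...,2]<.2)&(abs(W[...,0]-.455)<.07)&(abs(W[...,1]-.4)<.07); P=W[m]
    if len(P)>30: print(n,rect(P[P[:,2]>.1]),np.percentile(P[:,2],[50,98]).round(4))
o=r.get_obs();print(o["tool_pos"],o["joints"])
E
```

```text
side [455.3 403.1  34.7  51.2  -1.6] [0.1107 0.115 ]
wrist [455.1 402.3  33.9  47.1  -0.9] [0.1114 0.1131]
[0.45469423 0.40108674 0.33449728] [-0.44728681  0.51021865 -0.52380823  1.49459461  0.26550714  1.20488175
 -1.01043664]
```

Request:
move_arm:
  moves:
    - {"dp":[-0.195,0.015,0],"twist":0,"gripper":1}
    - {"dp":[-0.195,0.015,0],"twist":0,"gripper":1}
    - {"dp":[-0.195,0.015,0],"twist":0,"gripper":1}
    - {"dp":[-0.195,0.015,0],"twist":0,"gripper":1}
    - {"dp":[-0.195,0.015,0],"twist":0,"gripper":1}
    - {"dp":[-0.195,0.015,0],"twist":0,"gripper":1}
    - {"dp":[-0.195,0.015,0],"twist":0,"gripper":1}
    - {"dp":[-0.195,0.015,0],"twist":0,"gripper":1}
    - {"dp":[-0.195,0.015,0],"twist":0,"gripper":1}
    - {"dp":[-0.195,0.015,0],"twist":0,"gripper":1}

```text
time_s: 9.63
tool_pos: [0.4832, 0.0084, 0.3317]
eef_rot: [-0.001, 0.707, 0.707, -0.001]
contact_force: [1.1, -1.0, -0.0]
opening: 1.002
grasp_force: 0.0
```

Request:
move_arm:
  moves:
    - {"dp":[-0.195,0.015,0],"twist":0,"gripper":1}
    - {"dp":[-0.195,0.015,0],"twist":0,"gripper":1}
    - {"dp":[-0.195,0.015,0],"twist":0,"gripper":1}
    - {"dp":[-0.195,0.015,0],"twist":0,"gripper":1}
    - {"dp":[-0.195,0.015,0],"twist":0,"gripper":1}
    - {"dp":[-0.195,0.015,0],"twist":0,"gripper":1}
    - {"dp":[-0.195,0.015,0],"twist":0,"gripper":1}
    - {"dp":[-0.195,0.015,0],"twist":0,"gripper":1}
    - {"dp":[-0.195,0.015,0],"twist":0,"gripper":1}
    - {"dp":[-0.195,0.015,0],"twist":0,"gripper":1}
    - {"dp":[0,0,0],"twist":0,"gripper":1}
    - {"dp":[0,0,0],"twist":0,"gripper":1}

```text
time_s: 10.63
tool_pos: [0.5125, -0.3818, 0.33]
eef_rot: [-0.002, 0.709, 0.705, -0.001]
contact_force: [0.0, 1.2, 0.4]
opening: 1.003
grasp_force: 0.0
```

```bash
cat > vases.py <<'E'
from plant import r
from h import *
import sys
c=r.camera("wrist");W=cloud(c);Z=W[...,2];o=r.get_obs()
R=np.array([[0,1,0],[1,0,0],[0,0,-1]])
m=((Z>.1)&(Z<.118)&(W[...,1]<-.2)&(W[...,0]>.38)&(W[...,0]<.66)).astype(np.uint8)
k,l,st,_=cv2.connectedComponentsWithStats(m)
hsv=cv2.cvtColor(c["pixels"],cv2.COLOR_BGR2HSV)
for i in range(1,k):
    if st[i,4]>150:
        P=W[l==i]; q=rect(P); print("hue",np.median(hsv[l==i][:,0]),"px",st[i,:2]+st[i,2:4]//2,q,"z",np.percentile(P[:,2],[50,90]).round(4))
cv2.imwrite(f"pics/{sys.argv[1]}.png",c["pixels"])
print(o["tool_pos"].round(4) if hasattr(o["tool_pos"],"round") else o["tool_pos"],np.round(o["eef_rot"],3),np.round(o["joints"],2))
E
python3 vases.py v1
```

```text
hue 15.0 px [259 134] [ 444.5 -305.3   36.6   50.2   -9.4] z [0.1076 0.1088]
hue 107.0 px [384 132] [ 5.744e+02 -3.043e+02  3.650e+01  4.960e+01 -2.000e-01] z [0.1078 0.109 ]
hue 175.0 px [384 246] [ 579.9 -427.6   36.4   50.7   -6.1] z [0.1078 0.1089]
hue 73.0 px [286 266] [ 4.689e+02 -4.514e+02  3.640e+01  5.040e+01 -1.000e-01] z [0.1075 0.1088]
[ 0.5135 -0.3792  0.3307] [-0.002  0.708  0.707 -0.   ] [ 0.79  0.55 -0.34  1.4   0.18  1.23  0.43]
```

View pics/v1.png

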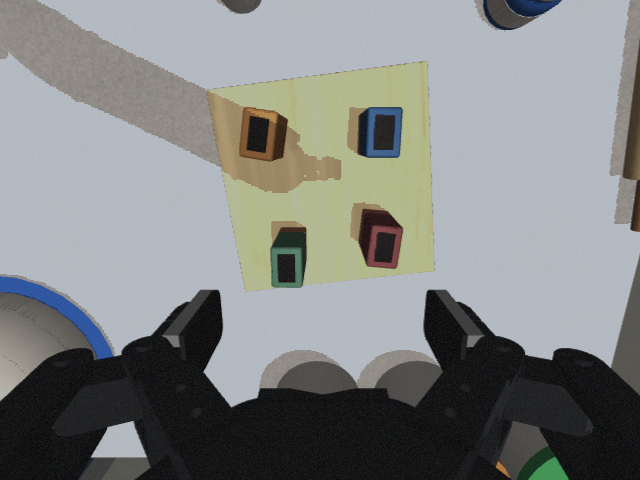

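The wrist view shows four vases on the board: amber (259,134), blue (384,132), green (286,266) and dark red (384,246). All their tops are at z≈0.108. Blue is first.

Request:
move_arm:
  moves:
    - {"dp":[0.125,0.099,0],"twist":0,"gripper":1}
    - {"dp":[0.125,0.099,0],"twist":0,"gripper":1}
    - {"dp":[0.1255,0.099,0],"twist":0,"gripper":1}
    - {"dp":[0,0,0.15],"twist":0,"gripper":1}
    - {"dp":[0,0,0.18],"twist":0,"gripper":1}
    - {"dp":[0,0,0.18],"twist":0,"gripper":1}
    - {"dp":[0,0,0.18],"twist":0,"gripper":1}
    - {"dp":[0,0,0.18],"twist":0,"gripper":1}
    - {"dp":[0,0,0.18],"twist":0,"gripper":1}
    - {"dp":[0,0,0.12],"twist":0,"gripper":1}
    - {"dp":[0,0,0.1],"twist":0,"gripper":1}
    - {"dp":[0,0,0.054],"twist":0,"gripper":1}
  force: 60

```text
time_s: 11.68
tool_pos: [0.5721, -0.3008, 0.0652]
eef_rot: [-0.003, 0.706, 0.708, -0.0]
contact_force: [-0.8, 0.1, 0.9]
opening: 1.0
grasp_force: 0.0
```

Request:
move_arm:
  moves:
    - {"dp":[0,0,0],"twist":0,"gripper":1}
    - {"dp":[0,0,0],"twist":0,"gripper":1}
    - {"dp":[0,0,0],"twist":0,"gripper":0}
    - {"dp":[0,0,0],"twist":0,"gripper":0}
    - {"dp":[0,0,0],"twist":0,"gripper":0}
    - {"dp":[0,0,0],"twist":0,"gripper":0}
    - {"dp":[0,0,0],"twist":0,"gripper":0}
    - {"dp":[0,0,0],"twist":0,"gripper":0}
    - {"dp":[0,0,0],"twist":0,"gripper":0}
    - {"dp":[0,0,0],"twist":0,"gripper":0}
  force: 60

```text
time_s: 12.52
tool_pos: [0.5748, -0.3046, 0.0695]
eef_rot: [0.001, 0.707, 0.707, 0.0]
contact_force: [0.2, -0.1, 6.6]
opening: 0.421
grasp_force: 61.0
```

Request:
move_arm:
  moves:
    - {"dp":[0,0,-0.1],"twist":0,"gripper":0}
    - {"dp":[0,0,-0.15],"twist":0,"gripper":0}
    - {"dp":[0,0,-0.2],"twist":0,"gripper":0}
    - {"dp":[0,0,-0.2],"twist":0,"gripper":0}
    - {"dp":[0,0,-0.2],"twist":0,"gripper":0}
    - {"dp":[0,0,-0.2],"twist":0,"gripper":0}
    - {"dp":[0.1,-0.0095,0],"twist":0,"gripper":0}
    - {"dp":[0.185,0,0],"twist":0,"gripper":0}
    - {"dp":[0.19,0,0],"twist":0,"gripper":0}
    - {"dp":[0.19,0,0],"twist":0,"gripper":0}
    - {"dp":[0.19,0,0],"twist":0,"gripper":0}
    - {"dp":[0.19,0,0],"twist":0,"gripper":0}

```text
time_s: 13.52
tool_pos: [0.5708, -0.0937, 0.2777]
eef_rot: [-0.001, 0.707, 0.707, -0.001]
contact_force: [0.8, 0.6, -3.2]
opening: 0.411
grasp_force: 61.0
```

Request:
move_arm:
  moves:
    - {"dp":[0.19,0,0],"twist":0,"gripper":0}
    - {"dp":[0.19,0,0],"twist":0,"gripper":0}
    - {"dp":[0.19,0,0],"twist":0,"gripper":0}
    - {"dp":[0.19,0,0],"twist":0,"gripper":0}
    - {"dp":[0.19,0,0],"twist":0,"gripper":0}
    - {"dp":[0.19,0,0],"twist":0,"gripper":0}
    - {"dp":[0.135,0,0],"twist":0,"gripper":0}
    - {"dp":[0.08,0,0],"twist":0,"gripper":0}
    - {"dp":[0,0,0],"twist":0,"gripper":0}
    - {"dp":[0,0,0],"twist":0,"gripper":0}

```text
time_s: 14.35
tool_pos: [0.571, 0.1765, 0.2775]
eef_rot: [-0.0, 0.706, 0.708, -0.001]
contact_force: [-0.7, -0.4, -2.6]
opening: 0.413
grasp_force: 60.9
```

```bash
python3 - <<'E'
from plant import r
from h import *
c=r.camera("scene"); cv2.imwrite("pics/s1.png",cv2.resize(c["pixels"][100:340,200:520],None,fx=2,fy=2))
print(np.mean([r.get_obs()["tool_pos"] for _ in range(3)],0).round(4))
E
```

```text
[0.5715 0.1747 0.2775]
```

View pics/s1.png

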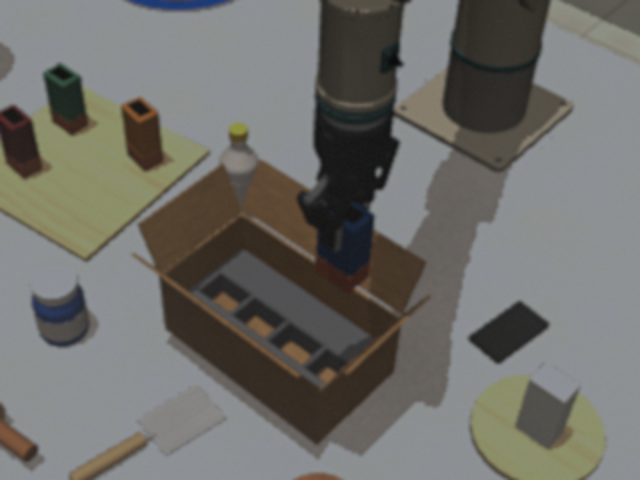

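The upscaled scene view shows the blue vase hanging upright over the carton's +y end cell at (345,245), and the filler upright on the bat at (548,405). I'll lower it into the cell.

Request:
move_arm:
  moves:
    - {"dp":[0,0,0.15],"twist":0,"gripper":0}
    - {"dp":[0,0,0.18],"twist":0,"gripper":0}
    - {"dp":[0,0,0.18],"twist":0,"gripper":0}
    - {"dp":[0,0,0.15],"twist":0,"gripper":0}
    - {"dp":[0,0,0.1],"twist":0,"gripper":0}
    - {"dp":[0,0,0.08],"twist":0,"gripper":0}
    - {"dp":[0,0,0],"twist":0,"gripper":0}
    - {"dp":[0,0,0.04],"twist":0,"gripper":0}
    - {"dp":[0,0,0.04],"twist":0,"gripper":0}
    - {"dp":[0,0,0],"twist":0,"gripper":0}

```text
time_s: 15.23
tool_pos: [0.5718, 0.1749, 0.0938]
eef_rot: [0.0, 0.707, 0.707, -0.0]
contact_force: [-0.3, 0.4, -2.6]
opening: 0.416
grasp_force: 61.0
```

Request:
move_arm:
  moves:
    - {"dp":[0,0,0.04],"twist":0,"gripper":0}
    - {"dp":[0,0,0.04],"twist":0,"gripper":0}
    - {"dp":[0,0,0.04],"twist":0,"gripper":0}
    - {"dp":[0,0,0.03],"twist":0,"gripper":0}
    - {"dp":[0,0,0.008],"twist":0,"gripper":0}
    - {"dp":[0,0,0],"twist":0,"gripper":0}
    - {"dp":[0,0,0],"twist":0,"gripper":0}

```text
time_s: 15.82
tool_pos: [0.5718, 0.1757, 0.0633]
eef_rot: [0.0, 0.707, 0.707, -0.0]
contact_force: [-1.9, -0.1, 4.1]
opening: 0.419
grasp_force: 61.8
```

Request:
move_arm:
  moves:
    - {"dp":[0,0,0],"twist":0,"gripper":0.6}
    - {"dp":[0,0,0],"twist":0,"gripper":0.6}
    - {"dp":[0,0,0],"twist":0,"gripper":0.8}
    - {"dp":[0,0,0],"twist":0,"gripper":1}
    - {"dp":[0,0,0],"twist":0,"gripper":1}
    - {"dp":[0,0,0],"twist":0,"gripper":1}
    - {"dp":[0,0,0],"twist":0,"gripper":1}

```text
time_s: 16.4
tool_pos: [0.5719, 0.1758, 0.0627]
eef_rot: [-0.0, 0.707, 0.707, -0.0]
contact_force: [0.8, -0.1, 0.5]
opening: 1.002
grasp_force: 0.0
```

Request:
move_arm:
  moves:
    - {"dp":[0,0,-0.1],"twist":0,"gripper":1}
    - {"dp":[0,0,-0.15],"twist":0,"gripper":1}
    - {"dp":[0,0,-0.2],"twist":0,"gripper":1}
    - {"dp":[0,0,-0.2],"twist":0,"gripper":1}
    - {"dp":[0,0,-0.2],"twist":0,"gripper":1}
    - {"dp":[0,0,-0.2],"twist":0,"gripper":1}
    - {"dp":[0,0,-0.2],"twist":0,"gripper":1}
    - {"dp":[0,0,-0.1],"twist":0,"gripper":1}
    - {"dp":[-0.125,-0.0195,0],"twist":0,"gripper":1}
    - {"dp":[-0.185,-0.0195,0],"twist":0,"gripper":1}
    - {"dp":[0,0,0],"twist":0,"gripper":1}

```text
time_s: 17.32
tool_pos: [0.5643, 0.105, 0.333]
eef_rot: [0.003, 0.71, 0.704, -0.002]
contact_force: [0.0, -1.7, -0.7]
opening: 0.999
grasp_force: 0.0
```

```bash
cat > cart.py <<'E'
from plant import r
from h import *
import sys
c=r.camera("wrist");W=cloud(c);Z=W[...,2]
cx,cy=.5725,.083
m=((Z>.09)&(Z<.125)&(abs(W[...,0]-cx)<.055)&(abs(W[...,1]-cy)<.125)).astype(np.uint8)
k,l,st,_=cv2.connectedComponentsWithStats(m)
for i in range(1,k):
    if st[i,4]>100:
        P=W[l==i]; q=rect(P); print("vase top, carton frame",q[:2]-[cx*1000,cy*1000],q[2:],"z",np.percentile(P[:,2],[10,50,90]).round(4))
cv2.imwrite(f"pics/{sys.argv[1]}.png",c["pixels"])
E
python3 cart.py c1
```

```text
vase top, carton frame [-0.8 92.8] [36.2 49.  -0.5] z [0.1003 0.1017 0.103 ]
```

Request:
move_arm:
  moves:
    - {"dp":[-0.19,-0.02,0],"twist":0,"gripper":1}
    - {"dp":[-0.19,-0.02,0],"twist":0,"gripper":1}
    - {"dp":[-0.19,-0.02,0],"twist":0,"gripper":1}
    - {"dp":[-0.19,-0.02,0],"twist":0,"gripper":1}
    - {"dp":[-0.19,-0.02,0],"twist":0,"gripper":1}
    - {"dp":[-0.19,-0.02,0],"twist":0,"gripper":1}
    - {"dp":[-0.19,-0.02,0],"twist":0,"gripper":1}
    - {"dp":[-0.19,-0.02,0],"twist":0,"gripper":1}
    - {"dp":[-0.19,-0.02,0],"twist":0,"gripper":1}
    - {"dp":[-0.19,-0.02,0],"twist":0,"gripper":1}
    - {"dp":[-0.19,-0.02,0],"twist":0,"gripper":1}
    - {"dp":[-0.19,-0.02,0],"twist":0,"gripper":1}

```text
time_s: 18.37
tool_pos: [0.5161, -0.3434, 0.3326]
eef_rot: [-0.0, 0.707, 0.707, 0.0]
contact_force: [1.3, -0.2, -0.1]
opening: 1.002
grasp_force: 0.0
```

Request:
move_arm:
  moves:
    - {"dp":[-0.1855,-0.0085,0],"twist":0,"gripper":1}
    - {"dp":[0,0,0],"twist":0,"gripper":1}
    - {"dp":[0,0,0],"twist":0,"gripper":1}
    - {"dp":[0,0,0],"twist":0,"gripper":1}

```text
time_s: 18.7
tool_pos: [0.515, -0.378, 0.3322]
eef_rot: [-0.001, 0.707, 0.707, 0.001]
contact_force: [0.4, -0.1, 0.2]
opening: 1.0
grasp_force: 0.0
```

```bash
python3 vases.py v2
```

```text
hue 14.0 px [256 138] [ 444.5 -305.3   36.8   50.1   -9.5] z [0.1077 0.1088]
hue 176.0 px [380 248] [ 579.9 -427.3   36.2   50.5   -5.3] z [0.1077 0.1089]
hue 73.0 px [283 268] [ 4.690e+02 -4.515e+02  3.630e+01  5.050e+01 -4.000e-01] z [0.1076 0.1088]
[ 0.5153 -0.3773  0.3326] [-0.     0.706  0.708  0.001] [ 0.76  0.54 -0.3   1.4   0.16  1.22  0.45]
```

Request:
move_arm:
  moves:
    - {"dp":[0.1235,-0.1175,0],"twist":0,"gripper":1}
    - {"dp":[0.1235,-0.1175,0],"twist":0,"gripper":1}
    - {"dp":[0.1235,-0.1175,0],"twist":0,"gripper":1}
    - {"dp":[0,0,0.15],"twist":0.053,"gripper":1}
    - {"dp":[0,0,0.18],"twist":0.053,"gripper":1}
    - {"dp":[0,0,0.18],"twist":0,"gripper":1}
    - {"dp":[0,0,0.18],"twist":0,"gripper":1}
    - {"dp":[0,0,0.18],"twist":0,"gripper":1}
    - {"dp":[0,0,0.18],"twist":0,"gripper":1}
    - {"dp":[0,0,0.12],"twist":0,"gripper":1}
    - {"dp":[0,0,0.1],"twist":0,"gripper":1}
    - {"dp":[0,0,0.052],"twist":0,"gripper":1}
  force: 60

```text
time_s: 19.75
tool_pos: [0.4437, -0.3025, 0.0664]
eef_rot: [-0.002, 0.762, 0.647, -0.0]
contact_force: [-0.7, 0.4, 1.4]
opening: 0.998
grasp_force: 0.0
```

Request:
move_arm:
  moves:
    - {"dp":[0,0,0],"twist":0,"gripper":1}
    - {"dp":[0,0,0],"twist":0,"gripper":1}
    - {"dp":[0,0,0],"twist":0,"gripper":0}
    - {"dp":[0,0,0],"twist":0,"gripper":0}
    - {"dp":[0,0,0],"twist":0,"gripper":0}
    - {"dp":[0,0,0],"twist":0,"gripper":0}
    - {"dp":[0,0,0],"twist":0,"gripper":0}
    - {"dp":[0,0,0],"twist":0,"gripper":0}
    - {"dp":[0,0,0],"twist":0,"gripper":0}
    - {"dp":[0,0,0],"twist":0,"gripper":0}
  force: 60

```text
time_s: 20.58
tool_pos: [0.4447, -0.3057, 0.0693]
eef_rot: [0.001, 0.763, 0.646, 0.0]
contact_force: [-1.4, -0.2, 6.5]
opening: 0.412
grasp_force: 60.2
```

Request:
move_arm:
  moves:
    - {"dp":[0,0,-0.1],"twist":0,"gripper":0}
    - {"dp":[0,0,-0.15],"twist":0,"gripper":0}
    - {"dp":[0,0,-0.2],"twist":-0.053,"gripper":0}
    - {"dp":[0,0,-0.2],"twist":-0.053,"gripper":0}
    - {"dp":[0,0,-0.2],"twist":0,"gripper":0}
    - {"dp":[0,0,-0.2],"twist":0,"gripper":0}
    - {"dp":[0.1747,0.0535,0],"twist":0,"gripper":0}
    - {"dp":[0.1747,0.0535,0],"twist":0,"gripper":0}
    - {"dp":[0.1747,0.0535,0],"twist":0,"gripper":0}
    - {"dp":[0.1747,0.0535,0],"twist":0,"gripper":0}
    - {"dp":[0.1747,0.0535,0],"twist":0,"gripper":0}
    - {"dp":[0.1747,0.0535,0],"twist":0,"gripper":0}

```text
time_s: 21.58
tool_pos: [0.5077, -0.0941, 0.2782]
eef_rot: [-0.0, 0.707, 0.707, -0.0]
contact_force: [-0.0, -0.1, -2.5]
opening: 0.416
grasp_force: 60.9
```

Request:
move_arm:
  moves:
    - {"dp":[0.1747,0.0535,0],"twist":0,"gripper":0}
    - {"dp":[0.1747,0.0535,0],"twist":0,"gripper":0}
    - {"dp":[0.1747,0.0535,0],"twist":0,"gripper":0}
    - {"dp":[0.1747,0.0535,0],"twist":0,"gripper":0}
    - {"dp":[0.1747,0.0535,0],"twist":0,"gripper":0}
    - {"dp":[0.1747,0.0535,0],"twist":0,"gripper":0}
    - {"dp":[0,0,0],"twist":0,"gripper":0}
    - {"dp":[0,0,0],"twist":0,"gripper":0}
    - {"dp":[0,0,0],"twist":0,"gripper":0}

```text
time_s: 22.33
tool_pos: [0.5717, 0.1133, 0.2777]
eef_rot: [-0.0, 0.707, 0.707, -0.001]
contact_force: [-0.3, -1.2, -2.6]
opening: 0.415
grasp_force: 61.0
```

Request:
move_arm:
  moves:
    - {"dp":[0,0,0.15],"twist":0,"gripper":0}
    - {"dp":[0,0,0.18],"twist":0,"gripper":0}
    - {"dp":[0,0,0.18],"twist":0,"gripper":0}
    - {"dp":[0,0,0.15],"twist":0,"gripper":0}
    - {"dp":[0,0,0.1],"twist":0,"gripper":0}
    - {"dp":[0,0,0.08],"twist":0,"gripper":0}
    - {"dp":[0,0,0],"twist":0,"gripper":0}
    - {"dp":[0,0,0.04],"twist":0,"gripper":0}
    - {"dp":[0,0,0.04],"twist":0,"gripper":0}
    - {"dp":[0,0,0],"twist":0,"gripper":0}

```text
time_s: 23.17
tool_pos: [0.5721, 0.1132, 0.0939]
eef_rot: [-0.0, 0.707, 0.707, -0.0]
contact_force: [-0.6, 0.1, -3.1]
opening: 0.411
grasp_force: 61.0
```

Request:
move_arm:
  moves:
    - {"dp":[0,0,0.04],"twist":0,"gripper":0}
    - {"dp":[0,0,0.04],"twist":0,"gripper":0}
    - {"dp":[0,0,0.04],"twist":0,"gripper":0}
    - {"dp":[0,0,0.03],"twist":0,"gripper":0}
    - {"dp":[0,0,0.008],"twist":0,"gripper":0}
    - {"dp":[0,0,0],"twist":0,"gripper":0}
    - {"dp":[0,0,0],"twist":0,"gripper":0}

```text
time_s: 23.75
tool_pos: [0.5721, 0.114, 0.0631]
eef_rot: [0.0, 0.707, 0.707, -0.0]
contact_force: [-1.8, -0.9, 5.7]
opening: 0.414
grasp_force: 61.9
```

Request:
move_arm:
  moves:
    - {"dp":[0,0,0],"twist":0,"gripper":0.6}
    - {"dp":[0,0,0],"twist":0,"gripper":0.6}
    - {"dp":[0,0,0],"twist":0,"gripper":0.8}
    - {"dp":[0,0,0],"twist":0,"gripper":1}
    - {"dp":[0,0,0],"twist":0,"gripper":1}
    - {"dp":[0,0,0],"twist":0,"gripper":1}
    - {"dp":[0,0,0],"twist":0,"gripper":1}

```text
time_s: 24.33
tool_pos: [0.5724, 0.114, 0.0627]
eef_rot: [0.0, 0.707, 0.707, 0.0]
contact_force: [-0.1, 0.5, -0.4]
opening: 1.002
grasp_force: 0.0
```

Request:
move_arm:
  moves:
    - {"dp":[0,0,-0.1],"twist":0,"gripper":1}
    - {"dp":[0,0,-0.15],"twist":0,"gripper":1}
    - {"dp":[0,0,-0.2],"twist":0,"gripper":1}
    - {"dp":[0,0,-0.2],"twist":0,"gripper":1}
    - {"dp":[0,0,-0.2],"twist":0,"gripper":1}
    - {"dp":[0,0,-0.2],"twist":0,"gripper":1}
    - {"dp":[0,0,-0.2],"twist":0,"gripper":1}
    - {"dp":[0,0,-0.1],"twist":0,"gripper":1}
    - {"dp":[0,0,0],"twist":0,"gripper":1}
    - {"dp":[0,0,0],"twist":0,"gripper":1}

```text
time_s: 25.17
tool_pos: [0.5727, 0.1141, 0.3339]
eef_rot: [0.001, 0.707, 0.707, 0.001]
contact_force: [-1.2, 0.5, 0.0]
opening: 1.0
grasp_force: 0.0
```

```bash
python3 cart.py c2
```

```text
vase top, carton frame [-0.5 93. ] [35.6 49.1 -0.6] z [0.1004 0.1017 0.103 ]
vase top, carton frame [-0.6 31.7] [35.3 49.6 -0.1] z [0.1002 0.1017 0.1029]
```

Request:
move_arm:
  moves:
    - {"dp":[-0.1898,-0.0223,0],"twist":0,"gripper":1}
    - {"dp":[-0.1898,-0.0223,0],"twist":0,"gripper":1}
    - {"dp":[-0.1898,-0.0223,0],"twist":0,"gripper":1}
    - {"dp":[-0.1898,-0.0223,0],"twist":0,"gripper":1}
    - {"dp":[-0.1898,-0.0223,0],"twist":0,"gripper":1}
    - {"dp":[-0.1898,-0.0223,0],"twist":0,"gripper":1}
    - {"dp":[-0.1898,-0.0223,0],"twist":0,"gripper":1}
    - {"dp":[-0.1898,-0.0223,0],"twist":0,"gripper":1}
    - {"dp":[-0.1898,-0.0223,0],"twist":0,"gripper":1}
    - {"dp":[-0.1898,-0.0223,0],"twist":0,"gripper":1}
    - {"dp":[-0.1898,-0.0223,0],"twist":0,"gripper":1}
    - {"dp":[-0.1898,-0.0223,0],"twist":0,"gripper":1}

```text
time_s: 26.22
tool_pos: [0.5173, -0.3429, 0.3303]
eef_rot: [-0.002, 0.707, 0.707, -0.001]
contact_force: [0.8, 0.2, 0.4]
opening: 0.998
grasp_force: 0.0
```

Request:
move_arm:
  moves:
    - {"dp":[-0.1898,-0.0223,0],"twist":0,"gripper":1}
    - {"dp":[0,0,0],"twist":0,"gripper":1}
    - {"dp":[0,0,0],"twist":0,"gripper":1}
    - {"dp":[0,0,0],"twist":0,"gripper":1}

```text
time_s: 26.55
tool_pos: [0.5139, -0.3783, 0.3306]
eef_rot: [-0.002, 0.707, 0.707, 0.0]
contact_force: [-0.2, 0.3, 0.8]
opening: 1.0
grasp_force: 0.0
```

```bash
python3 vases.py v3
```

```text
hue 174.0 px [382 249] [ 580.  -427.8   36.3   51.    -5.9] z [0.1078 0.1089]
hue 73.0 px [285 269] [ 469.  -450.9   36.2   49.4   -0.5] z [0.1075 0.1087]
[ 0.5145 -0.3775  0.3312] [-0.002  0.706  0.708  0.   ] [ 0.78  0.54 -0.32  1.4   0.17  1.22  0.44]
```

Request:
move_arm:
  moves:
    - {"dp":[-0.0803,0.1083,0],"twist":0,"gripper":1}
    - {"dp":[-0.0803,0.1083,0],"twist":0,"gripper":1}
    - {"dp":[-0.0803,0.1083,0],"twist":0,"gripper":1}
    - {"dp":[0,0,0.15],"twist":0.063,"gripper":1}
    - {"dp":[0,0,0.18],"twist":0,"gripper":1}
    - {"dp":[0,0,0.18],"twist":0,"gripper":1}
    - {"dp":[0,0,0.18],"twist":0,"gripper":1}
    - {"dp":[0,0,0.18],"twist":0,"gripper":1}
    - {"dp":[0,0,0.18],"twist":0,"gripper":1}
    - {"dp":[0,0,0.12],"twist":0,"gripper":1}
    - {"dp":[0,0,0.1],"twist":0,"gripper":1}
    - {"dp":[0,0,0.052],"twist":0,"gripper":1}
  force: 60

```text
time_s: 27.6
tool_pos: [0.5786, -0.424, 0.0648]
eef_rot: [-0.003, 0.74, 0.672, -0.0]
contact_force: [0.4, 0.4, -0.6]
opening: 0.998
grasp_force: 0.0
```

Request:
move_arm:
  moves:
    - {"dp":[0,0,0],"twist":0,"gripper":1}
    - {"dp":[0,0,0],"twist":0,"gripper":1}
    - {"dp":[0,0,0],"twist":0,"gripper":0}
    - {"dp":[0,0,0],"twist":0,"gripper":0}
    - {"dp":[0,0,0],"twist":0,"gripper":0}
    - {"dp":[0,0,0],"twist":0,"gripper":0}
    - {"dp":[0,0,0],"twist":0,"gripper":0}
    - {"dp":[0,0,0],"twist":0,"gripper":0}
    - {"dp":[0,0,0],"twist":0,"gripper":0}
    - {"dp":[0,0,0],"twist":0,"gripper":0}
  force: 60

```text
time_s: 28.43
tool_pos: [0.5803, -0.4281, 0.0696]
eef_rot: [0.001, 0.741, 0.671, 0.0]
contact_force: [1.2, 0.5, 6.0]
opening: 0.414
grasp_force: 61.1
```

Request:
move_arm:
  moves:
    - {"dp":[0,0,-0.1],"twist":0,"gripper":0}
    - {"dp":[0,0,-0.15],"twist":0,"gripper":0}
    - {"dp":[0,0,-0.2],"twist":0,"gripper":0}
    - {"dp":[0,0,-0.2],"twist":-0.063,"gripper":0}
    - {"dp":[0,0,-0.2],"twist":0,"gripper":0}
    - {"dp":[0,0,-0.2],"twist":0,"gripper":0}
    - {"dp":[0.1845,-0.0027,0],"twist":0,"gripper":0}
    - {"dp":[0.1845,-0.0027,0],"twist":0,"gripper":0}
    - {"dp":[0.1845,-0.0027,0],"twist":0,"gripper":0}
    - {"dp":[0.1845,-0.0027,0],"twist":0,"gripper":0}
    - {"dp":[0.1845,-0.0027,0],"twist":0,"gripper":0}
    - {"dp":[0.1845,-0.0027,0],"twist":0,"gripper":0}

```text
time_s: 29.43
tool_pos: [0.5748, -0.2045, 0.2773]
eef_rot: [-0.001, 0.707, 0.707, -0.001]
contact_force: [0.7, -0.3, -2.7]
opening: 0.415
grasp_force: 61.3
```

Request:
move_arm:
  moves:
    - {"dp":[0.1845,-0.0027,0],"twist":0,"gripper":0}
    - {"dp":[0.1845,-0.0027,0],"twist":0,"gripper":0}
    - {"dp":[0.1845,-0.0027,0],"twist":0,"gripper":0}
    - {"dp":[0.1845,-0.0027,0],"twist":0,"gripper":0}
    - {"dp":[0.1845,-0.0027,0],"twist":0,"gripper":0}
    - {"dp":[0.1845,-0.0027,0],"twist":0,"gripper":0}
    - {"dp":[0.1845,-0.0027,0],"twist":0,"gripper":0}
    - {"dp":[0,0,0],"twist":0,"gripper":0}
    - {"dp":[0,0,0],"twist":0,"gripper":0}
    - {"dp":[0,0,0],"twist":0,"gripper":0}

```text
time_s: 30.27
tool_pos: [0.5716, 0.0515, 0.2775]
eef_rot: [-0.0, 0.707, 0.707, -0.001]
contact_force: [0.4, -0.7, -3.2]
opening: 0.416
grasp_force: 61.3
```

Request:
move_arm:
  moves:
    - {"dp":[0,0,0.15],"twist":0,"gripper":0}
    - {"dp":[0,0,0.18],"twist":0,"gripper":0}
    - {"dp":[0,0,0.18],"twist":0,"gripper":0}
    - {"dp":[0,0,0.15],"twist":0,"gripper":0}
    - {"dp":[0,0,0.1],"twist":0,"gripper":0}
    - {"dp":[0,0,0.08],"twist":0,"gripper":0}
    - {"dp":[0,0,0],"twist":0,"gripper":0}
    - {"dp":[0,0,0.04],"twist":0,"gripper":0}
    - {"dp":[0,0,0.04],"twist":0,"gripper":0}
    - {"dp":[0,0,0],"twist":0,"gripper":0}

```text
time_s: 31.1
tool_pos: [0.5721, 0.0513, 0.0937]
eef_rot: [-0.0, 0.707, 0.707, -0.0]
contact_force: [-0.5, 0.8, -3.6]
opening: 0.415
grasp_force: 61.2
```

Request:
move_arm:
  moves:
    - {"dp":[0,0,0.04],"twist":0,"gripper":0}
    - {"dp":[0,0,0.04],"twist":0,"gripper":0}
    - {"dp":[0,0,0.04],"twist":0,"gripper":0}
    - {"dp":[0,0,0.03],"twist":0,"gripper":0}
    - {"dp":[0,0,0.008],"twist":0,"gripper":0}
    - {"dp":[0,0,0],"twist":0,"gripper":0}
    - {"dp":[0,0,0],"twist":0,"gripper":0}

```text
time_s: 31.68
tool_pos: [0.5725, 0.0519, 0.0634]
eef_rot: [0.0, 0.707, 0.707, -0.0]
contact_force: [-2.1, -1.8, 5.4]
opening: 0.414
grasp_force: 62.3
```

Request:
move_arm:
  moves:
    - {"dp":[0,0,0],"twist":0,"gripper":0.6}
    - {"dp":[0,0,0],"twist":0,"gripper":0.6}
    - {"dp":[0,0,0],"twist":0,"gripper":0.8}
    - {"dp":[0,0,0],"twist":0,"gripper":1}
    - {"dp":[0,0,0],"twist":0,"gripper":1}
    - {"dp":[0,0,0],"twist":0,"gripper":1}
    - {"dp":[0,0,0],"twist":0,"gripper":1}

```text
time_s: 32.27
tool_pos: [0.5723, 0.0521, 0.0627]
eef_rot: [-0.0, 0.707, 0.707, 0.0]
contact_force: [-1.1, 0.1, 0.6]
opening: 1.002
grasp_force: 0.0
```

Request:
move_arm:
  moves:
    - {"dp":[0,0,-0.1],"twist":0,"gripper":1}
    - {"dp":[0,0,-0.15],"twist":0,"gripper":1}
    - {"dp":[0,0,-0.2],"twist":0,"gripper":1}
    - {"dp":[0,0,-0.2],"twist":0,"gripper":1}
    - {"dp":[0,0,-0.2],"twist":0,"gripper":1}
    - {"dp":[0,0,-0.2],"twist":0,"gripper":1}
    - {"dp":[0,0,-0.2],"twist":0,"gripper":1}
    - {"dp":[0,0,-0.1],"twist":0,"gripper":1}
    - {"dp":[0,0,0],"twist":0,"gripper":1}
    - {"dp":[0,0,0],"twist":0,"gripper":1}

```text
time_s: 33.1
tool_pos: [0.5727, 0.0521, 0.3339]
eef_rot: [0.001, 0.707, 0.707, 0.001]
contact_force: [-0.4, -0.1, -0.6]
opening: 0.996
grasp_force: 0.0
```

```bash
python3 cart.py c3
```

```text
vase top, carton frame [-0.6 92.8] [35.6 50.  -0.9] z [0.1002 0.1017 0.1029]
vase top, carton frame [-0.5 30.9] [36.1 49.  -0.1] z [0.1002 0.1017 0.1029]
vase top, carton frame [ -0.3 -30.5] [35.5 49.8 -0.8] z [0.1002 0.1017 0.1029]
```

Request:
move_arm:
  moves:
    - {"dp":[-0.1798,-0.0242,0],"twist":0,"gripper":1}
    - {"dp":[-0.1798,-0.0242,0],"twist":0,"gripper":1}
    - {"dp":[-0.1798,-0.0242,0],"twist":0,"gripper":1}
    - {"dp":[-0.1798,-0.0242,0],"twist":0,"gripper":1}
    - {"dp":[-0.1798,-0.0242,0],"twist":0,"gripper":1}
    - {"dp":[-0.1798,-0.0242,0],"twist":0,"gripper":1}
    - {"dp":[-0.1798,-0.0242,0],"twist":0,"gripper":1}
    - {"dp":[-0.1798,-0.0242,0],"twist":0,"gripper":1}
    - {"dp":[-0.1798,-0.0242,0],"twist":0,"gripper":1}
    - {"dp":[-0.1798,-0.0242,0],"twist":0,"gripper":1}
    - {"dp":[-0.1798,-0.0242,0],"twist":0,"gripper":1}
    - {"dp":[-0.1798,-0.0242,0],"twist":0,"gripper":1}

```text
time_s: 34.15
tool_pos: [0.5128, -0.3807, 0.3302]
eef_rot: [-0.002, 0.707, 0.707, -0.0]
contact_force: [-0.3, -0.4, 0.0]
opening: 1.0
grasp_force: 0.0
```

Request:
move_arm:
  moves:
    - {"dp":[0,0,0],"twist":0,"gripper":1}
    - {"dp":[0,0,0],"twist":0,"gripper":1}
    - {"dp":[0,0,0],"twist":0,"gripper":1}

```text
time_s: 34.4
tool_pos: [0.5138, -0.3783, 0.3306]
eef_rot: [-0.002, 0.707, 0.707, 0.0]
contact_force: [0.4, 0.8, 0.0]
opening: 0.998
grasp_force: 0.0
```

```bash
python3 vases.py v4
```

```text
hue 73.0 px [285 269] [ 468.9 -450.8   36.1   49.1   -0.9] z [0.1076 0.1087]
[ 0.5144 -0.3775  0.3313] [-0.002  0.706  0.708  0.   ] [ 0.76  0.54 -0.29  1.4   0.16  1.22  0.46]
```

Request:
move_arm:
  moves:
    - {"dp":[-0.1193,-0.0768,0],"twist":0,"gripper":1}
    - {"dp":[-0.1193,-0.0768,0],"twist":0,"gripper":1}
    - {"dp":[-0.1193,-0.0768,0],"twist":0,"gripper":1}
    - {"dp":[0,0,0.15],"twist":0.005,"gripper":1}
    - {"dp":[0,0,0.18],"twist":0,"gripper":1}
    - {"dp":[0,0,0.18],"twist":0,"gripper":1}
    - {"dp":[0,0,0.18],"twist":0,"gripper":1}
    - {"dp":[0,0,0.18],"twist":0,"gripper":1}
    - {"dp":[0,0,0.18],"twist":0,"gripper":1}
    - {"dp":[0,0,0.12],"twist":0,"gripper":1}
    - {"dp":[0,0,0.1],"twist":0,"gripper":1}
    - {"dp":[0,0,0.052],"twist":0,"gripper":1}
  force: 60

```text
time_s: 35.45
tool_pos: [0.4678, -0.4477, 0.0652]
eef_rot: [-0.003, 0.709, 0.705, 0.0]
contact_force: [0.1, 0.3, -0.2]
opening: 1.005
grasp_force: 0.0
```

Request:
move_arm:
  moves:
    - {"dp":[0,0,0],"twist":0,"gripper":1}
    - {"dp":[0,0,0],"twist":0,"gripper":1}
    - {"dp":[0,0,0],"twist":0,"gripper":0}
    - {"dp":[0,0,0],"twist":0,"gripper":0}
    - {"dp":[0,0,0],"twist":0,"gripper":0}
    - {"dp":[0,0,0],"twist":0,"gripper":0}
    - {"dp":[0,0,0],"twist":0,"gripper":0}
    - {"dp":[0,0,0],"twist":0,"gripper":0}
    - {"dp":[0,0,0],"twist":0,"gripper":0}
    - {"dp":[0,0,0],"twist":0,"gripper":0}
  force: 60

```text
time_s: 36.28
tool_pos: [0.469, -0.4516, 0.0695]
eef_rot: [0.001, 0.71, 0.704, 0.0]
contact_force: [0.9, -0.1, 6.5]
opening: 0.415
grasp_force: 60.6
```

Request:
move_arm:
  moves:
    - {"dp":[0,0,-0.1],"twist":0,"gripper":0}
    - {"dp":[0,0,-0.15],"twist":0,"gripper":0}
    - {"dp":[0,0,-0.2],"twist":0,"gripper":0}
    - {"dp":[0,0,-0.2],"twist":-0.005,"gripper":0}
    - {"dp":[0,0,-0.2],"twist":0,"gripper":0}
    - {"dp":[0,0,-0.2],"twist":0,"gripper":0}
    - {"dp":[0.1838,0.0434,0],"twist":0,"gripper":0}
    - {"dp":[0.1838,0.0434,0],"twist":0,"gripper":0}
    - {"dp":[0.1838,0.0434,0],"twist":0,"gripper":0}
    - {"dp":[0.1838,0.0434,0],"twist":0,"gripper":0}
    - {"dp":[0.1838,0.0434,0],"twist":0,"gripper":0}
    - {"dp":[0.1838,0.0434,0],"twist":0,"gripper":0}

```text
time_s: 37.28
tool_pos: [0.5195, -0.2286, 0.2777]
eef_rot: [-0.001, 0.707, 0.707, -0.0]
contact_force: [0.9, -0.3, -2.4]
opening: 0.417
grasp_force: 61.0
```

Request:
move_arm:
  moves:
    - {"dp":[0.1838,0.0434,0],"twist":0,"gripper":0}
    - {"dp":[0.1838,0.0434,0],"twist":0,"gripper":0}
    - {"dp":[0.1838,0.0434,0],"twist":0,"gripper":0}
    - {"dp":[0.1838,0.0434,0],"twist":0,"gripper":0}
    - {"dp":[0.1838,0.0434,0],"twist":0,"gripper":0}
    - {"dp":[0.1838,0.0434,0],"twist":0,"gripper":0}
    - {"dp":[0,0,0],"twist":0,"gripper":0}
    - {"dp":[0,0,0],"twist":0,"gripper":0}
    - {"dp":[0,0,0],"twist":0,"gripper":0}

```text
time_s: 38.03
tool_pos: [0.5716, -0.0103, 0.2776]
eef_rot: [-0.0, 0.707, 0.707, -0.001]
contact_force: [0.1, -1.4, -4.0]
opening: 0.421
grasp_force: 61.0
```

Request:
move_arm:
  moves:
    - {"dp":[0,0,0.15],"twist":0,"gripper":0}
    - {"dp":[0,0,0.18],"twist":0,"gripper":0}
    - {"dp":[0,0,0.18],"twist":0,"gripper":0}
    - {"dp":[0,0,0.15],"twist":0,"gripper":0}
    - {"dp":[0,0,0.1],"twist":0,"gripper":0}
    - {"dp":[0,0,0.08],"twist":0,"gripper":0}
    - {"dp":[0,0,0],"twist":0,"gripper":0}
    - {"dp":[0,0,0.04],"twist":0,"gripper":0}
    - {"dp":[0,0,0.04],"twist":0,"gripper":0}
    - {"dp":[0,0,0],"twist":0,"gripper":0}

```text
time_s: 38.87
tool_pos: [0.572, -0.0106, 0.0938]
eef_rot: [-0.0, 0.707, 0.707, -0.0]
contact_force: [-0.0, -0.1, -2.9]
opening: 0.414
grasp_force: 61.1
```

Request:
move_arm:
  moves:
    - {"dp":[0,0,0.04],"twist":0,"gripper":0}
    - {"dp":[0,0,0.04],"twist":0,"gripper":0}
    - {"dp":[0,0,0.04],"twist":0,"gripper":0}
    - {"dp":[0,0,0.03],"twist":0,"gripper":0}
    - {"dp":[0,0,0.008],"twist":0,"gripper":0}
    - {"dp":[0,0,0],"twist":0,"gripper":0}
    - {"dp":[0,0,0],"twist":0,"gripper":0}

```text
time_s: 39.45
tool_pos: [0.5726, -0.01, 0.0633]
eef_rot: [0.0, 0.707, 0.707, -0.0]
contact_force: [-1.7, -1.1, 5.4]
opening: 0.416
grasp_force: 62.1
```

Request:
move_arm:
  moves:
    - {"dp":[0,0,0],"twist":0,"gripper":0.6}
    - {"dp":[0,0,0],"twist":0,"gripper":0.6}
    - {"dp":[0,0,0],"twist":0,"gripper":0.8}
    - {"dp":[0,0,0],"twist":0,"gripper":1}
    - {"dp":[0,0,0],"twist":0,"gripper":1}
    - {"dp":[0,0,0],"twist":0,"gripper":1}
    - {"dp":[0,0,0],"twist":0,"gripper":1}

```text
time_s: 40.03
tool_pos: [0.5724, -0.0099, 0.0627]
eef_rot: [0.0, 0.707, 0.707, 0.0]
contact_force: [0.5, 0.5, -0.1]
opening: 1.006
grasp_force: 0.0
```

Request:
move_arm:
  moves:
    - {"dp":[0,0,-0.1],"twist":0,"gripper":1}
    - {"dp":[0,0,-0.15],"twist":0,"gripper":1}
    - {"dp":[0,0,-0.2],"twist":0,"gripper":1}
    - {"dp":[0,0,-0.2],"twist":0,"gripper":1}
    - {"dp":[0,0,-0.2],"twist":0,"gripper":1}
    - {"dp":[0,0,-0.2],"twist":0,"gripper":1}
    - {"dp":[0,0,-0.2],"twist":0,"gripper":1}
    - {"dp":[0.15,0,-0.1],"twist":0,"gripper":0}
    - {"dp":[0.15,0,0],"twist":0,"gripper":0}
    - {"dp":[0.15,0,0],"twist":0,"gripper":0}
    - {"dp":[0.15,0,0],"twist":0,"gripper":0}
    - {"dp":[0,0,0],"twist":0,"gripper":0}

```text
time_s: 41.03
tool_pos: [0.5711, 0.1186, 0.3332]
eef_rot: [-0.002, 0.704, 0.711, 0.002]
contact_force: [-0.1, 0.1, 0.1]
opening: 0.297
grasp_force: 0.0
```

```bash
cat > flaps.py <<'E'
from plant import r
from h import *
import sys
C=np.array([.5725,.083])
# flap: (axis of outward dir, hinge dist, hinge z, half width)
F={"left":((0,1),.131,.110,.074),"right":((0,-1),.131,.110,.074),"near":((-1,0),.073,.114,.132),"far":((1,0),.073,.114,.132)}
for n in sys.argv[1:]:
    c=r.camera(n);W=cloud(c);cv2.imwrite(f"pics/f_{n}_{r.get_obs()['time_s']:.0f}.png",c["pixels"])
    for k,(d,h,hz,w) in F.items():
        d=np.array(d);p=W[...,:2]-C; s=p@d-h; t=p@np.array([-d[1],d[0]]); z=W[...,2]-hz
        rr=np.hypot(s,z); m=(rr>.03)&(rr<.08)&(abs(t)<w-.012)&(z>-.01)&((s>-.005)|(abs(z)<.03))
        a=np.arctan2(z[m],-s[m])
        if m.sum()>40:
            H,e=np.histogram(a,bins=np.arange(-.3,3.2,.05)); i=H.argmax(); b=abs(a-e[i]-.025)<.1
            print(n,k,"angle",np.median(a[b]).round(3),"of",b.sum(),"/",m.sum())
E
python3 cart.py c4;  python3 flaps.py wrist scene side
```

```text
vase top, carton frame [-0.9 93. ] [36.3 50.3 -0.4] z [0.1004 0.1017 0.103 ]
vase top, carton frame [-0.5 31.7] [35.5 49.7  0.5] z [0.1002 0.1017 0.1028]
vase top, carton frame [ -0.4 -29.7] [35.8 49.2  0.2] z [0.0998 0.1016 0.1028]
vase top, carton frame [ -0.4 -93.3] [35.9 50.5  0.3] z [0.0991 0.1015 0.1028]
wrist left angle 2.036 of 5487 / 6631
wrist right angle 1.99 of 1709 / 2512
wrist near angle 2.1 of 7970 / 7996
wrist far angle 2.096 of 7999 / 8018
scene left angle 2.04 of 128 / 294
scene right angle 1.994 of 659 / 832
scene near angle 2.065 of 1419 / 1581
scene far angle 2.14 of 196 / 321
side left angle 2.086 of 385 / 526
side right angle 1.983 of 717 / 890
side near angle 2.075 of 300 / 440
side far angle 2.101 of 1190 / 1355
```

View pics/c4.png

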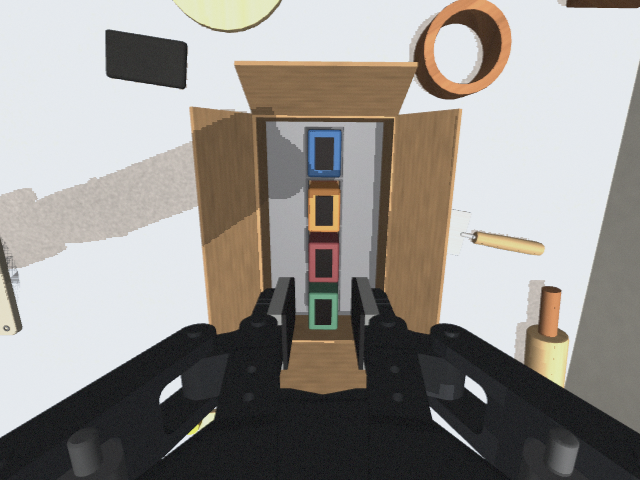

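The wrist view shows all four vases seated (blue (324,153), amber (324,210), red (324,262), green (324,310)). The flaps are all open at about 2.0–2.1 rad. Next is the +y short flap, pushed with shut fingers from outside along an arc.

Request:
move_arm:
  moves:
    - {"dp":[0.18,0,0],"twist":0,"gripper":0}
    - {"dp":[0.18,0,0],"twist":0,"gripper":0}
    - {"dp":[0.18,0,0],"twist":0,"gripper":0}
    - {"dp":[0.18,0,0],"twist":0,"gripper":0}
    - {"dp":[0.18,0,0],"twist":0,"gripper":0}
    - {"dp":[0,0,0],"twist":0,"gripper":0}
    - {"dp":[0,0,0.18],"twist":0,"gripper":0}
    - {"dp":[0,0,0.18],"twist":0,"gripper":0}
    - {"dp":[0,0,0.18],"twist":0,"gripper":0}
    - {"dp":[0,0,0.18],"twist":0,"gripper":0}
    - {"dp":[0,0,0.19],"twist":0,"gripper":0}
    - {"dp":[0,0,0],"twist":0,"gripper":0}

```text
time_s: 42.23
tool_pos: [0.5685, 0.2848, 0.1431]
eef_rot: [-0.001, 0.708, 0.706, -0.007]
contact_force: [-1.2, -0.5, -1.4]
opening: 0.003
grasp_force: 0.0
```

Request:
move_arm:
  moves:
    - {"dp":[-0.063,0,-0.01],"twist":0,"gripper":0}
    - {"dp":[-0.063,0,-0.01],"twist":0,"gripper":0}
    - {"dp":[-0.063,0,-0.01],"twist":0,"gripper":0}
    - {"dp":[-0.063,0,-0.01],"twist":0,"gripper":0}
    - {"dp":[-0.063,0,-0.01],"twist":0,"gripper":0}
    - {"dp":[0,0,0],"twist":0,"gripper":0}

```text
time_s: 42.73
tool_pos: [0.5738, 0.2223, 0.1625]
eef_rot: [0.002, 0.709, 0.705, 0.0]
contact_force: [-0.1, -0.4, 0.2]
opening: -0.007
grasp_force: 0.0
```

```bash
python3 flaps.py scene side
```

```text
scene left angle 1.522 of 233 / 362
scene right angle 1.991 of 659 / 836
scene near angle 2.063 of 771 / 878
scene far angle 2.14 of 196 / 284
side left angle 1.52 of 485 / 583
side right angle 1.987 of 715 / 882
side near angle 2.075 of 297 / 405
side far angle 2.098 of 233 / 338
```

Request:
move_arm:
  moves:
    - {"dp":[-0.062,0,0.015],"twist":0,"gripper":0}
    - {"dp":[-0.063,0,0.015],"twist":0,"gripper":0}
    - {"dp":[-0.055,0,0.036],"twist":0,"gripper":0}
    - {"dp":[-0.042,0,0.05],"twist":0,"gripper":0}
    - {"dp":[-0.027,0,0.059],"twist":0,"gripper":0}
    - {"dp":[-0.011,0,0.04],"twist":0,"gripper":0}
    - {"dp":[0,0,0.015],"twist":0,"gripper":0}
    - {"dp":[0,0,0.01],"twist":0,"gripper":0}
    - {"dp":[0,0,0.005],"twist":0,"gripper":0}
    - {"dp":[0,0,0],"twist":0,"gripper":0}

```text
time_s: 43.67
tool_pos: [0.5717, 0.174, 0.1121]
eef_rot: [0.0, 0.707, 0.707, -0.001]
contact_force: [-2.1, -1.6, 3.7]
opening: 0.002
grasp_force: 1.6
```

```bash
python3 flaps.py scene side
```

```text
scene left angle 0.036 of 421 / 507
scene right angle 1.997 of 666 / 829
scene near angle 2.064 of 748 / 1076
scene far angle -0.042 of 375 / 709
side left angle 0.056 of 473 / 555
side right angle 1.987 of 716 / 878
side near angle 2.074 of 300 / 775
side far angle 2.098 of 621 / 972
```

Request:
move_arm:
  moves:
    - {"dp":[0,0,-0.15],"twist":0,"gripper":0}
    - {"dp":[0,0,-0.2],"twist":0,"gripper":0}
    - {"dp":[0,0,-0.2],"twist":0,"gripper":0}
    - {"dp":[0,0,-0.2],"twist":0,"gripper":0}
    - {"dp":[-0.187,0,0],"twist":0,"gripper":0}
    - {"dp":[-0.187,0,0],"twist":0,"gripper":0}
    - {"dp":[-0.187,0,0],"twist":0,"gripper":0}
    - {"dp":[-0.187,0,0],"twist":0,"gripper":0}
    - {"dp":[-0.187,0,0],"twist":0,"gripper":0}
    - {"dp":[-0.187,0,0],"twist":0,"gripper":0}
    - {"dp":[-0.187,0,0],"twist":0,"gripper":0}
    - {"dp":[-0.186,0,0],"twist":0,"gripper":0}

```text
time_s: 44.77
tool_pos: [0.5726, -0.125, 0.2619]
eef_rot: [0.0, 0.707, 0.708, 0.001]
contact_force: [0.5, 0.3, -0.3]
opening: 0.001
grasp_force: 0.0
```

Request:
move_arm:
  moves:
    - {"dp":[0,0,0],"twist":0,"gripper":0}
    - {"dp":[0,0,0],"twist":0,"gripper":0}
    - {"dp":[0,0,0.139],"twist":0,"gripper":0}
    - {"dp":[0,0,0.139],"twist":0,"gripper":0}
    - {"dp":[0,0,0.139],"twist":0,"gripper":0}
    - {"dp":[0,0,0.138],"twist":0,"gripper":0}
    - {"dp":[0,0,0],"twist":0,"gripper":0}

```text
time_s: 45.35
tool_pos: [0.5691, -0.1209, 0.146]
eef_rot: [-0.004, 0.706, 0.708, -0.002]
contact_force: [-0.8, -0.3, -1.7]
opening: 0.002
grasp_force: 0.0
```

Request:
move_arm:
  moves:
    - {"dp":[0.063,0,-0.01],"twist":0,"gripper":0}
    - {"dp":[0.063,0,-0.01],"twist":0,"gripper":0}
    - {"dp":[0.063,0,-0.01],"twist":0,"gripper":0}
    - {"dp":[0.063,0,-0.01],"twist":0,"gripper":0}
    - {"dp":[0.063,0,-0.01],"twist":0,"gripper":0}
    - {"dp":[0,0,0],"twist":0,"gripper":0}

```text
time_s: 45.85
tool_pos: [0.5733, -0.056, 0.1625]
eef_rot: [0.0, 0.705, 0.709, 0.002]
contact_force: [-0.2, 0.2, 0.1]
opening: 0.0
grasp_force: 0.0
```

```bash
python3 flaps.py scene side; cp pics/f_side_4*.png . 2>/dev/null; ls pics | grep f_
```

```text
scene left angle 0.035 of 689 / 721
scene right angle -0.143 of 108 / 237
scene near angle 2.065 of 1397 / 1949
scene far angle -0.042 of 447 / 721
side left angle 0.062 of 615 / 621
side right angle 1.484 of 150 / 314
side near angle 2.074 of 296 / 794
side far angle 2.099 of 1200 / 1705
f_scene_41.png
f_scene_43.png
f_scene_44.png
f_scene_46.png
f_side_41.png
f_side_43.png
f_side_44.png
f_side_46.png
f_wrist_41.png
```

Request:
move_arm:
  moves:
    - {"dp":[0.062,0,0.015],"twist":0,"gripper":0}
    - {"dp":[0.063,0,0.015],"twist":0,"gripper":0}
    - {"dp":[0.055,0,0.036],"twist":0,"gripper":0}
    - {"dp":[0.042,0,0.05],"twist":0,"gripper":0}
    - {"dp":[0.027,0,0.059],"twist":0,"gripper":0}
    - {"dp":[0.011,0,0.04],"twist":0,"gripper":0}
    - {"dp":[0,0,0.015],"twist":0,"gripper":0}
    - {"dp":[0,0,0.01],"twist":0,"gripper":0}
    - {"dp":[0,0,0.005],"twist":0,"gripper":0}
    - {"dp":[0,0,0],"twist":0,"gripper":0}

```text
time_s: 46.78
tool_pos: [0.5717, -0.0082, 0.1121]
eef_rot: [-0.001, 0.707, 0.707, -0.0]
contact_force: [-1.0, 1.0, 2.0]
opening: -0.001
grasp_force: 1.2
```

Request:
move_arm:
  moves:
    - {"dp":[0,0,-0.15],"twist":0,"gripper":0}
    - {"dp":[0,0,-0.2],"twist":0,"gripper":0}
    - {"dp":[0,0,-0.2],"twist":0,"gripper":0}
    - {"dp":[0,0,-0.2],"twist":0,"gripper":0}
    - {"dp":[0.1,0,-0.15],"twist":0,"gripper":0}
    - {"dp":[0.1,0,-0.1],"twist":0,"gripper":0}
    - {"dp":[0.15,0,-0.1],"twist":0,"gripper":0}
    - {"dp":[0.15,0,0],"twist":0,"gripper":0}
    - {"dp":[0.095,0,0],"twist":0,"gripper":0}
    - {"dp":[0,0,0],"twist":0,"gripper":0}
    - {"dp":[0,0,0],"twist":0,"gripper":0}

```text
time_s: 47.7
tool_pos: [0.5721, 0.1107, 0.3318]
eef_rot: [0.0, 0.706, 0.708, -0.0]
contact_force: [-0.9, -0.5, 0.0]
opening: 0.003
grasp_force: 0.0
```

```bash
python3 cart.py c5; python3 flaps.py wrist side
```

```text
vase top, carton frame [ 0.  92.8] [ 64. 110. -90.] z [0.1106 0.1116 0.1126]
vase top, carton frame [-0.3 31.8] [35.3 49.5 -0.7] z [0.1003 0.1017 0.1029]
vase top, carton frame [ -0.4 -30.1] [35.9 49.7  0.6] z [0.0999 0.1016 0.1028]
vase top, carton frame [-37.5 -86.5] [35.1 54.5 -0.9] z [0.1103 0.1114 0.1124]
vase top, carton frame [ 37.  -87.8] [36.1 58.1  1.3] z [0.1105 0.1115 0.1125]
wrist left angle 0.032 of 4806 / 4932
wrist right angle 0.026 of 1591 / 1671
wrist near angle 2.1 of 8322 / 11485
wrist far angle 2.096 of 8391 / 11565
side left angle 0.058 of 610 / 616
side right angle 0.059 of 509 / 535
side near angle -0.02 of 693 / 1051
side far angle 2.099 of 1194 / 1945
```

View pics/c5.png

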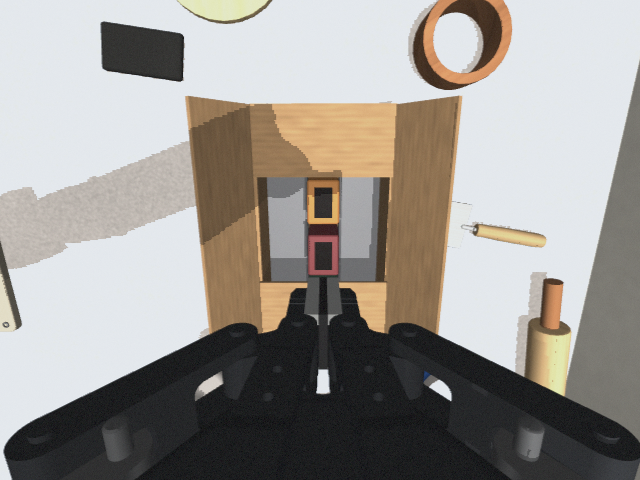

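The wrist view shows both short flaps flat, at rows 105–178 and 282–335. Both long flaps are still open and the vases undisturbed. Now I'll turn −90° so the same finger side pushes the near long flap.

Request:
move_arm:
  moves:
    - {"dp":[0,0,0],"twist":-0.0714,"gripper":0}
    - {"dp":[0,0,0],"twist":-0.0714,"gripper":0}
    - {"dp":[0,0,0],"twist":-0.0714,"gripper":0}
    - {"dp":[0,0,0],"twist":-0.0714,"gripper":0}
    - {"dp":[0,0,0],"twist":-0.0714,"gripper":0}
    - {"dp":[0,0,0],"twist":-0.0714,"gripper":0}
    - {"dp":[0,0,0],"twist":-0.0714,"gripper":0}
    - {"dp":[0,0,0],"twist":-0.0714,"gripper":0}
    - {"dp":[0,0,0],"twist":-0.0714,"gripper":0}
    - {"dp":[0,0,0],"twist":-0.0714,"gripper":0}
    - {"dp":[0,0,0],"twist":-0.0714,"gripper":0}
    - {"dp":[0,0,0],"twist":-0.0714,"gripper":0}

```text
time_s: 48.85
tool_pos: [0.5726, 0.108, 0.3314]
eef_rot: [-0.0, 0.111, 0.994, -0.001]
contact_force: [0.3, -0.0, 0.2]
opening: 0.003
grasp_force: 0.0
```

Request:
move_arm:
  moves:
    - {"dp":[0,0,0],"twist":-0.0714,"gripper":0}
    - {"dp":[0,0,0],"twist":-0.0718,"gripper":0}
    - {"dp":[0,0,0],"twist":0,"gripper":0}
    - {"dp":[0.186,-0.034,0],"twist":0,"gripper":0}
    - {"dp":[0.186,-0.034,0],"twist":0,"gripper":0}
    - {"dp":[0.186,-0.034,0],"twist":0,"gripper":0}
    - {"dp":[0.187,-0.033,0],"twist":0,"gripper":0}
    - {"dp":[0,0,0],"twist":0,"gripper":0}
    - {"dp":[0,0,0],"twist":0,"gripper":0}

```text
time_s: 49.6
tool_pos: [0.4221, 0.0814, 0.332]
eef_rot: [0.0, 0.002, 1.0, -0.001]
contact_force: [0.6, 0.5, 0.3]
opening: -0.0
grasp_force: 0.0
```

Request:
move_arm:
  moves:
    - {"dp":[0,0,0.18],"twist":0,"gripper":0}
    - {"dp":[0,0,0.18],"twist":0,"gripper":0}
    - {"dp":[0,0,0.18],"twist":0,"gripper":0}
    - {"dp":[0,0,0.18],"twist":0,"gripper":0}
    - {"dp":[0,0,0.167],"twist":0,"gripper":0}
    - {"dp":[0,0,0],"twist":0,"gripper":0}
    - {"dp":[0,0,0],"twist":0,"gripper":0}

```text
time_s: 50.18
tool_pos: [0.4236, 0.0833, 0.1535]
eef_rot: [-0.001, 0.001, 1.0, 0.0]
contact_force: [0.1, -0.2, -0.4]
opening: -0.0
grasp_force: 0.0
```

Request:
move_arm:
  moves:
    - {"dp":[-0.063,0,-0.01],"twist":0,"gripper":0}
    - {"dp":[-0.063,0,-0.01],"twist":0,"gripper":0}
    - {"dp":[-0.063,0,-0.01],"twist":0,"gripper":0}
    - {"dp":[-0.063,0,-0.01],"twist":0,"gripper":0}
    - {"dp":[-0.063,0,-0.01],"twist":0,"gripper":0}
    - {"dp":[0,0,0],"twist":0,"gripper":0}
    - {"dp":[0,0,0],"twist":0,"gripper":0}

```text
time_s: 50.77
tool_pos: [0.488, 0.0833, 0.1662]
eef_rot: [0.002, 0.001, 1.0, 0.001]
contact_force: [-0.8, 0.5, -0.1]
opening: -0.0
grasp_force: 0.0
```

```bash
python3 flaps.py scene | grep -E "near|far|left"; cp $(ls -t pics/f_scene*|head -1) pics/n1.png
```

```text
scene left angle 0.034 of 686 / 732
scene near angle -0.041 of 750 / 917
scene far angle -0.037 of 778 / 1063
```

View pics/n1.png

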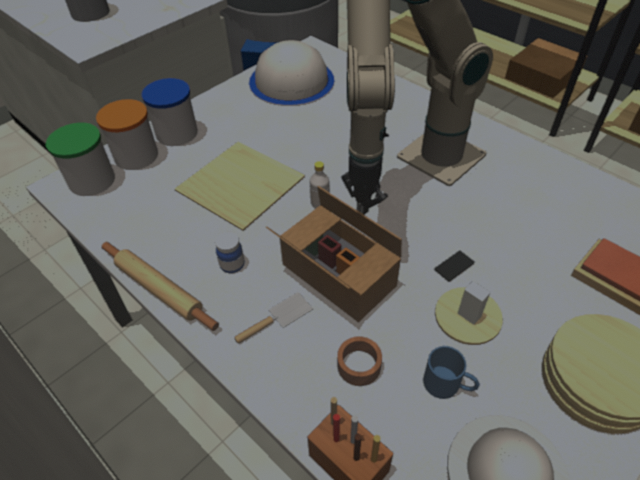

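The scene view shows the near long flap standing upright, with the gripper behind it at (365,190). Both short flaps are flat, and the filler is upright on the bat at (475,300). I'll fold it flat and move on to the far side.

Request:
move_arm:
  moves:
    - {"dp":[-0.062,0,0.015],"twist":0,"gripper":0}
    - {"dp":[-0.063,0,0.015],"twist":0,"gripper":0}
    - {"dp":[-0.055,0,0.036],"twist":0,"gripper":0}
    - {"dp":[-0.042,0,0.05],"twist":0,"gripper":0}
    - {"dp":[-0.027,0,0.059],"twist":0,"gripper":0}
    - {"dp":[-0.011,0,0.04],"twist":0,"gripper":0}
    - {"dp":[0,0,0.015],"twist":0,"gripper":0}
    - {"dp":[0,0,0.01],"twist":0,"gripper":0}
    - {"dp":[0,0,0.005],"twist":0,"gripper":0}
    - {"dp":[0,0,0],"twist":0,"gripper":0}

```text
time_s: 51.65
tool_pos: [0.5375, 0.083, 0.116]
eef_rot: [-0.0, -0.0, 1.0, -0.001]
contact_force: [-2.5, -0.8, 7.5]
opening: -0.001
grasp_force: 3.7
```

Request:
move_arm:
  moves:
    - {"dp":[0,0,-0.15],"twist":0,"gripper":0}
    - {"dp":[0,0,-0.2],"twist":0,"gripper":0}
    - {"dp":[0,0,-0.2],"twist":0,"gripper":0}
    - {"dp":[0,0,-0.2],"twist":0,"gripper":0}
    - {"dp":[-0.183,0,0],"twist":0,"gripper":0}
    - {"dp":[-0.183,0,0],"twist":0,"gripper":0}
    - {"dp":[-0.183,0,0],"twist":0,"gripper":0}
    - {"dp":[-0.183,0,0],"twist":0,"gripper":0}
    - {"dp":[-0.183,0,0],"twist":0,"gripper":0}
    - {"dp":[0,0,0],"twist":0,"gripper":0}
    - {"dp":[0,0,0],"twist":0,"gripper":0}

```text
time_s: 52.57
tool_pos: [0.7216, 0.0834, 0.2633]
eef_rot: [-0.001, 0.0, 1.0, 0.0]
contact_force: [-0.1, -0.4, -0.3]
opening: 0.007
grasp_force: 0.0
```

```bash
python3 flaps.py scene side
```

```text
scene left angle 0.073 of 731 / 815
scene right angle 0.064 of 581 / 665
scene near angle 0.028 of 1334 / 1417
scene far angle -0.026 of 833 / 1100
side left angle 0.089 of 586 / 672
side right angle 0.09 of 468 / 546
side near angle 0.057 of 1136 / 1169
side far angle 2.101 of 1199 / 1943
```

Near flap is flat. Far flap next.

Request:
move_arm:
  moves:
    - {"dp":[0,0,0.139],"twist":0,"gripper":0}
    - {"dp":[0,0,0.139],"twist":0,"gripper":0}
    - {"dp":[0,0,0.139],"twist":0,"gripper":0}
    - {"dp":[0,0,0.138],"twist":0,"gripper":0}
    - {"dp":[0,0,0],"twist":0,"gripper":0}

```text
time_s: 53.08
tool_pos: [0.7164, 0.0816, 0.1489]
eef_rot: [-0.005, -0.001, 1.0, -0.002]
contact_force: [-1.1, -0.6, 0.0]
opening: 0.001
grasp_force: 0.0
```

Request:
move_arm:
  moves:
    - {"dp":[0.063,0,-0.01],"twist":0,"gripper":0}
    - {"dp":[0.063,0,-0.01],"twist":0,"gripper":0}
    - {"dp":[0.063,0,-0.01],"twist":0,"gripper":0}
    - {"dp":[0.063,0,-0.01],"twist":0,"gripper":0}
    - {"dp":[0.063,0,-0.01],"twist":0,"gripper":0}
    - {"dp":[0,0,0],"twist":0,"gripper":0}
    - {"dp":[0,0,0],"twist":0,"gripper":0}

```text
time_s: 53.67
tool_pos: [0.6585, 0.0833, 0.1666]
eef_rot: [0.001, -0.0, 1.0, -0.0]
contact_force: [0.1, -1.5, -0.6]
opening: -0.001
grasp_force: 0.0
```

```bash
python3 flaps.py side
```

```text
side left angle 0.102 of 606 / 678
side right angle 0.09 of 471 / 546
side near angle 0.055 of 1118 / 1155
side far angle -0.01 of 687 / 1262
```

Request:
move_arm:
  moves:
    - {"dp":[0.062,0,0.015],"twist":0,"gripper":0}
    - {"dp":[0.063,0,0.015],"twist":0,"gripper":0}
    - {"dp":[0.055,0,0.036],"twist":0,"gripper":0}
    - {"dp":[0.042,0,0.05],"twist":0,"gripper":0}
    - {"dp":[0.027,0,0.059],"twist":0,"gripper":0}
    - {"dp":[0.011,0,0.04],"twist":0,"gripper":0}
    - {"dp":[0,0,0.015],"twist":0,"gripper":0}
    - {"dp":[0,0,0.01],"twist":0,"gripper":0}
    - {"dp":[0,0,0.005],"twist":0,"gripper":0}
    - {"dp":[0,0,0],"twist":0,"gripper":0}

```text
time_s: 54.55
tool_pos: [0.6067, 0.0831, 0.1161]
eef_rot: [-0.0, 0.0, 1.0, -0.0]
contact_force: [-2.9, -1.0, 3.6]
opening: 0.001
grasp_force: 2.1
```

Request:
move_arm:
  moves:
    - {"dp":[0,0,-0.15],"twist":0,"gripper":0}
    - {"dp":[0,0,-0.2],"twist":0,"gripper":0}
    - {"dp":[0,0,-0.2],"twist":0,"gripper":0}
    - {"dp":[0,0,-0.2],"twist":0,"gripper":0}
    - {"dp":[0,0,-0.2],"twist":0,"gripper":0}
    - {"dp":[0,0,-0.15],"twist":0,"gripper":0}
    - {"dp":[0,0,0],"twist":0,"gripper":0}
    - {"dp":[0,0,0],"twist":0,"gripper":0}
    - {"dp":[0,0,0],"twist":0,"gripper":0}

```text
time_s: 55.3
tool_pos: [0.6063, 0.0827, 0.3349]
eef_rot: [-0.0, 0.0, 1.0, -0.0]
contact_force: [-0.0, -0.3, -0.2]
opening: 0.002
grasp_force: 0.0
```

```bash
python3 flaps.py scene side; cp $(ls -t pics/f_side*|head -1) pics/n2.png; python3 -c "
from plant import r;print(r.get_obs())"
```

```text
scene left angle 0.1 of 725 / 858
scene right angle 0.104 of 686 / 732
scene near angle 0.029 of 1436 / 1496
scene far angle 0.03 of 1468 / 1528
side left angle 0.122 of 701 / 753
side right angle 0.122 of 526 / 576
side near angle 0.055 of 1237 / 1271
side far angle 0.053 of 1198 / 1232
{'time_s': 55.4, 'joints': array([ 0.27680357,  0.576788  , -0.78457722,  1.4714736 ,  0.41498025,
        1.26774836,  1.01895873]), 'dq': array([-0.00086988,  0.0075437 , -0.00025439, -0.00076809, -0.00255601,
        0.00079116,  0.00168988]), 'effort': array([-7.16449600e-02, -5.07609701e+01, -8.58434647e+00, -2.04525822e+01,
        3.49857037e-03,  1.51071865e-03, -2.45225954e-05]), 'tool_pos': array([0.60576821, 0.08259704, 0.33372671]), 'eef_rot': array([-1.33620565e-03, -7.55032069e-06,  9.99999061e-01, -3.04948996e-04]), 'contact_force': array([0.3918255 , 1.12679911, 0.25601581]), 'moment': array([0.04878429, 0.0262093 , 0.07483984]), 'grasp_force': 0.0, 'opening': 0.0011419074323385915}
```

View pics/n2.png

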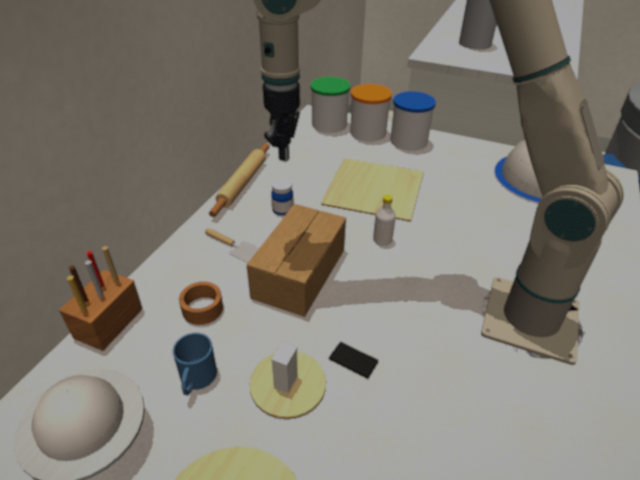

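The side view shows the carton closed at (298,255), the filler upright on the bat at (286,368), and the arm clear. I'll hand it in.

```bash
python3 -c "
from plant import r;print(r.job_done())"
```

```text
the job is handed in; nothing more can be done
None
```

I handed the job in, but no verdict came back: the filler stands on the bat, all four vases are in their cells, and the short flaps then the long flaps are folded flat.

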